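# Strip the engraver's filter pot

### The job

Please clear the spent cartridges from the engraver's fume filter. First lift the red waste caddy by its centre board off the plywood stand and set it down in the middle of the green mat; then press the green filter hood down, twist it a quarter turn anticlockwise to free it from its lugs, lift it off without forcing it, and set it upright in the middle of the round grey pad. Put every spent cartridge, both those in the pot and those standing on the bench, into the caddy so that each rests down in a trough, and leave everything else where it is.

Things in the scene. Friction and masses are not known exactly. Their poses are not given: they have to be found in the camera images.
- pot: Filter pot, fixed on the bench: dark round plinth 160 mm across, 10 mm high; on it a white pedestal 103 mm across, flat top 30 mm above the bench. Origin on the pot's axis at bench level, z up. Up to three cartridges stand on the pedestal under the hood, 33 mm from the axis at 90, 210 and 330 deg from the pot's +x.
- pot_lock (a point): Red mark on one of the pot's two grey bayonet hooks (at the pot's +x; the other at -x), 33 mm above the bench, 69 mm from the axis. The hooks stand up to 79 mm from the axis. From each hook a ledge, its underside 21 mm above the bench, runs on anticlockwise (from above) to about 55 deg.
- pot_open (a point): Green mark on the plinth at 90 deg anticlockwise from the red mark (another opposite). The hood's lugs come free from 62 deg on; a stop stands at about 103 deg.
- hood_bar (a point): Centre of the hood's grip bar, black, 70 mm long (x), 14 mm wide (y), 30 mm high (15 mm above and below this point). The hood, the pot's bayonet cover, is a see-through green bell with a white top, 115 mm across, hollow (108 mm inside); its top is 15 mm and its rim 103 mm below this point. 0.25 to 0.38 kg. Locked: 123 mm above the bench, x along the pot's x.
- hood: The same hood; origin at the centre of its rim, z up. Two orange lugs at the rim on its +x and -x, 6 mm high, 140 mm over both. A spring ring pushes the hood up; pressed 7 mm (about 14 N, then a firm stop) its lugs pass under the ledges with almost no torque; turned 70 to 90 deg anticlockwise it rises 4 mm above its locked height and lifts straight off. Cartridge tops inside: 86 mm above the bench.
- caddy_grip (a point): Point in the grip board of the red waste caddy, on its centre, 75 mm above its underside. The board is pale wood, along x, 12 mm thick (y); its grip part is 90 mm long and rises to 15 mm above this point. z up. 0.36 to 0.6 kg. Starts on the stand, 60 mm above the bench.
- caddy_in (a point): Centre of the caddy's tray at its inner floor, 5 mm above its underside. Tray 170 (x) x 130 (y) x 45 mm, walls 5 mm; the centre board parts it in two troughs, each 160 (x) x 54 (y) mm, centred 33 mm to +y and -y.
- stand: Plywood stand 180 (x) x 130 (y) mm, 60 mm high, fixed; origin under its centre at bench level. The caddy starts on it.
- green_mat: Green mat 200 (x) x 160 (y) x 3 mm, fixed flat on the bench, for the caddy. Origin at its centre, bench level.
- grey_pad: Round grey pad 170 mm across, 3 mm thick, fixed flat on the bench, for the hood. Origin at its centre, bench level.
- c1_mid (a point): Spent filter cartridge: black square stick with orange ends, 24 x 24 x 56 mm (long along z), 45 g; this point is its centre. Starts upright on the pot's pedestal under the hood. May be absent.
- c2_mid (a point): Spent filter cartridge: black square stick with orange ends, 24 x 24 x 56 mm (long along z), 45 g; this point is its centre. Starts upright on the pot's pedestal under the hood. May be absent.
- c3_mid (a point): Spent filter cartridge: black square stick with orange ends, 24 x 24 x 56 mm (long along z), 45 g; this point is its centre. Starts upright on the pot's pedestal under the hood. May be absent.
- c4_mid (a point): Spent filter cartridge: black square stick with orange ends, 24 x 24 x 56 mm (long along z), 45 g; this point is its centre. Starts upright on the bench, nearer the robot than the mats. May be absent.
- c5_mid (a point): Spent filter cartridge: black square stick with orange ends, 24 x 24 x 56 mm (long along z), 45 g; this point is its centre. Starts upright on the bench, nearer the robot than the mats. May be absent.
- tag: flat plywood key tag, 60 x 35 x 8 mm; loose, to be left alone. Origin under its centre.
- block: pale wooden block 90 x 60 x 32 mm with a groove underneath; loose, to be left alone. Origin under its centre.
- block2: second pale grooved wooden block 90 x 60 x 32 mm; loose, to be left alone. Origin under its centre.
- glue: white glue bottle, 52 mm across, 100 mm tall, orange cap; loose, to be left alone. Origin under its centre.

How it is judged:
By the outcome, as a careful person would: the job done as asked, in the order asked, and still so for the second after the job is handed in, with the robot touching nothing.
Of c1, c2, c3, c4, c5 only 3 to 5 are there at a start; the rules pass over those that are not, and their reading is None.
At some moment in a run one of c4, c5, caddy may be knocked a few centimetres aside while the robot is not near it.
It also fails if it takes over 210 s, if anything falls off the work surface, if the arm or the gripper's body presses on something with over 40 N, if the wrist force passes 120 N, or if a joint passes its speed limit or range.

### The arm

A 6-joint arm with a two-finger parallel gripper is mounted at the origin on the work surface. World frame = base frame: x ahead of the robot, y to its left, z up, the work surface at z = 0. Lengths are in m, angles in degrees, forces in N, time in s.
With the tool pointing down it reaches from about 0.375 to 0.9 m from the base axis. Payload 3.1 kg.
Tool frame: the origin (TCP) lies between the finger pads; the fingertips stand 11 mm ahead of it and the grasp point (between the pads) lies 8 mm behind it; z points along the fingers, y is the direction in which the jaws open and shut (so a half turn about z gives the same grasp; the last joint's range is limited). The gripper opens to 87 mm and grips with 3 to 60 N. Pads are 19 mm wide; open, the fingers measure 117 mm over their backs; the gripper's body (75 mm by 190 mm) begins 51 mm behind the grasp point.
Start: joints at [-83.165, 30.224, 82.088, -0, 67.689, -10.227], TCP at [0.183, -0.597, 0.234] pointing down, gripper open.
Joint ranges: [-176.69, 176.69], [-43.24, 126.21], [12.49, 139.97], [-82, 262], [0, 151.66], [-163.58, 163.58]. Speed limits (degrees/s): [159.86, 159.86, 180, 180, 180, 180].

### API

Orientations are given as a 3x3 rotation matrix whose columns are the frame's x, y, z axes.
In Python, from rig import bot, vision gives the robot as it stands. The module is installed in compiled form; this text tells all that it offers.
- The arm moves only by the tool jog_arm, never from a script. Its argument "rows" is a list of rows, each an object with "dp": the shift along the tool's x, y, z in mm, a list of three; "turn": the turn, a rotation vector about the tool's x, y, z in degrees, a list of three; "grip": the opening, from 0 (shut) to 1 (fully open). A call has 1 to 10 rows; each row is the pose to reach, as a shift and turn from the pose commanded when the call began, along the tool's axes at that moment; what a row does not reach only later rows make up. A row lasts 1/10 s, in which the tool goes at most 50 mm and 8.59 degrees, less where a joint would pass 70% of its speed; a pose out of reach is approached as far as the arm can. A call with a gripper value outside its range is refused whole. The fingers move at their own pace and stop on an object; the grip force is fixed at half the most. Time passes only in rows, so rows that repeat a pose let the fingers close. It gives the time, the measured TCP pose, the force and the opening at its end, in the units of the state.
- bot.read_state(): the state, without advancing time (a new reading comes with each control period).
- vision.capture(name): name is "scene" or "top" or "wrist"; returns (picture, depth): 480x640x3 uint8, red, green, blue; 480x640 float32, m along the optical axis (not along the pixel's ray), 0 where there is no reading.
- vision.camera_info(name): a dict with "vertical_fov" (degrees; the focal length in pixels is half the picture's height over the tangent of half this angle, whatever the lens; pixels are square), "cx", "cy" (the principal point, pixels), "position" and "rotation" of the camera in the world. Camera axes: x right, y down, z forward; pixel columns grow to the right and rows downward; lengths in m; the calibration is good to about 2 mm. A picture is of the moment at which its call begins: read the wrist's pose just before it. camera_info takes no time and is no camera call; for the wrist camera it gives the pose at the moment of the call.
- bot.hand_in(): hands the job in, once; it reports no verdict.
The state is a dict: "time_s": time; "joint_positions": joint angles; "qvel": joint speeds; "tau": joint torques, N m; "position": TCP position; "tcp_rot": TCP orientation; "force": force on the tool from outside, world axes, zero at the start; "moment": the same for the moment, N m; "opening": opening from 0.0 (shut) to 1.0 (fully open).
Only numpy, scipy, OpenCV 4.12 (cv2) and the standard library are available. Lean on these libraries where they do the work, as an engineer would, in place of code of your own. Each camera call takes 0.05 s, during which the arm holds its last target.

## Working session

There is one attempt and no reset: what is moved stays moved. The work goes in short steps, Python scripts to look and compute and a tool call to move; the robot and the scene stay as the last step left them, time stands still between calls to the robot, and variables do not carry over. Pictures are saved under pics/ and viewed, and the job is handed in when it is done.

Besides the shell and the picture viewer there is one more tool, called after "Emit:" as name([rows], argument=value, ...), one row to a line, values as JSON. jog_arm: Moves the arm, as the interface text tells. Its arguments: {"type":"object","properties":{"rows":{"type":"array"}},"required":["rows"]}

```bash
mkdir -p pics; ls; cat > h.py <<'E'
import numpy as np, cv2
from rig import bot, vision
def save(img,name): cv2.imwrite('pics/'+name+'.png',cv2.cvtColor(img,cv2.COLOR_RGB2BGR))
def info(n):
    i=vision.camera_info(n); f=240/np.tan(np.radians(i['vertical_fov'])/2)
    return f,i['cx'],i['cy'],np.array(i['position']),np.array(i['rotation']),i
def cloud(n,depth,I=None):
    f,cx,cy,p,R,_=I or info(n)
    v,u=np.mgrid[0:480,0:640]
    P=np.stack([(u-cx)/f*depth,(v-cy)/f*depth,depth],-1)
    return P@R.T+p
def ray(n,u,v,z,I=None):
    f,cx,cy,p,R,_=I or info(n)
    d=R@np.array([(u-cx)/f,(v-cy)/f,1]); return p+d*(z-p[2])/d[2]
def proj(n,X,I=None):
    f,cx,cy,p,R,_=I or info(n)
    q=R.T@(np.array(X)-p); return q[0]/q[2]*f+cx,q[1]/q[2]*f+cy
E
python3 - <<'E'
from h import *
s=bot.read_state(); print(s)
for n in ['scene','top','wrist']:
    i=info(n); print(n,i[5])
    a,d=vision.capture(n); save(a,n+'0'); np.save(n+'0.npy',d); np.save(n+'0rgb.npy',a)
E
```

```text
pics
{'time_s': 0.0, 'joint_positions': array([-8.31677196e+01,  3.02787484e+01,  8.21560242e+01, -8.68536764e-05,
        6.76878934e+01, -1.02274433e+01]), 'qvel': array([-0.00489697, -0.03421846,  0.01429418,  0.11317174,  0.06369536,
       -0.03135749]), 'tau': array([-5.33428356e-04, -4.40047073e+01, -1.76593727e+01,  6.33569062e-02,
        5.82197669e-02, -1.56249766e-04]), 'position': array([ 0.1832969 , -0.59678575,  0.23257594]), 'tcp_rot': array([[ 9.55999355e-01,  2.93368656e-01, -2.56083845e-04],
       [ 2.93368523e-01, -9.55997067e-01,  2.12555243e-03],
       [ 3.78755054e-04, -2.10715369e-03, -9.99997708e-01]]), 'force': array([ 0.38750893, -1.10585724, -0.38462547]), 'moment': array([-0.03929884,  0.01367904,  0.02606682]), 'opening': 1.0011230934246786}
scene {'vertical_fov': 56.26853839629044, 'cx': 316.44328519450363, 'cy': 239.84497065410085, 'position': array([0.98515156, 0.65837163, 0.69253144]), 'rotation': array([[-0.87357492,  0.26876635, -0.40574808],
       [ 0.48605942,  0.52420718, -0.69925179],
       [ 0.0247607 , -0.80806651, -0.58857066]])}
top {'vertical_fov': 48.37466220261035, 'cx': 316.67190904705365, 'cy': 226.96619215723237, 'position': array([0.398544  , 0.00943589, 1.2502043 ]), 'rotation': array([[-0.00431917, -0.98812055,  0.15362005],
       [-0.99998675,  0.00383777, -0.00343013],
       [ 0.00279983, -0.15363283, -0.98812404]])}
wrist {'vertical_fov': 64.57419429408928, 'cx': 316.8441347003562, 'cy': 235.982339559414, 'position': array([ 0.25405273, -0.57503246,  0.38483903]), 'rotation': array([[ 0.29387982, -0.92009115, -0.25897283],
       [-0.95584037, -0.28344258, -0.07764979],
       [-0.00195904,  0.2703564 , -0.96275832]])}
```

View pics/top0.png

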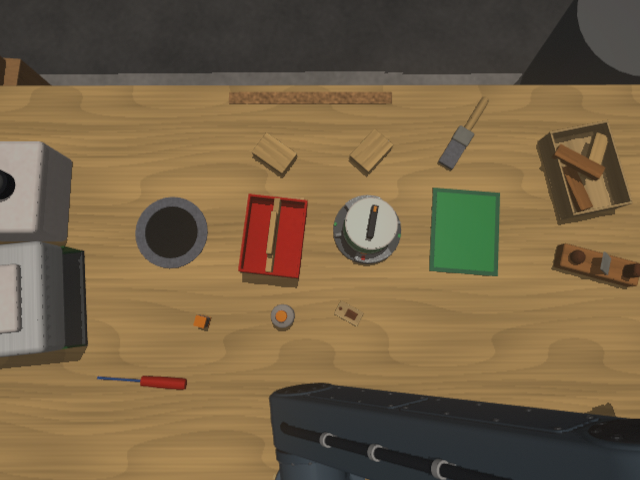

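View pics/scene0.png

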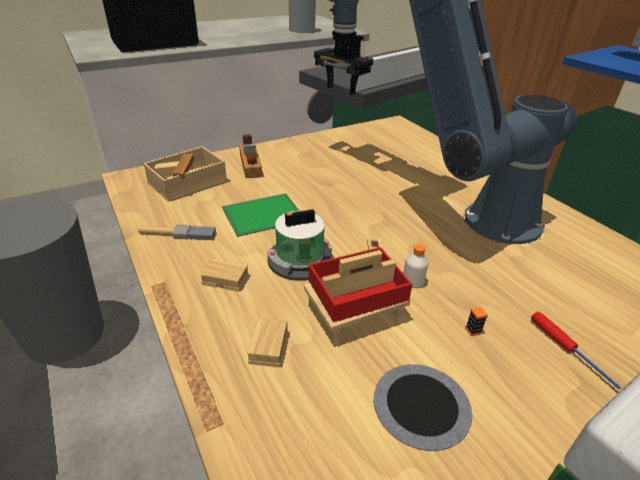

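View pics/wrist0.png

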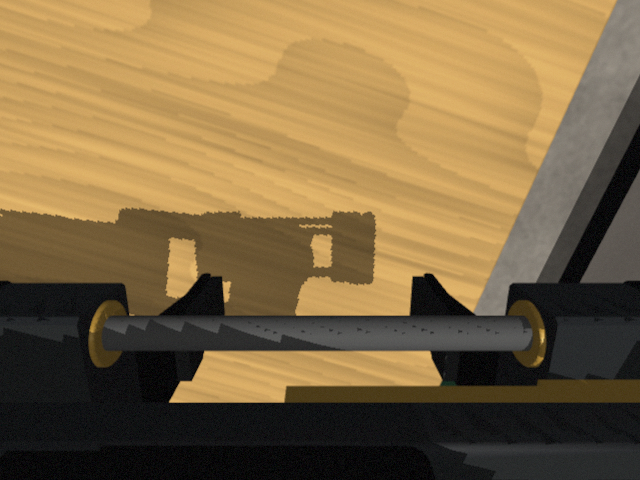

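```bash
python3 - <<'E'
from h import *
a=np.load('top0rgb.npy'); d=np.load('top0.npy')
c=a[170:340,130:510]; save(cv2.resize(c,None,fx=2.1,fy=2.1,interpolation=cv2.INTER_CUBIC),'topcrop')
I=info('top'); C=cloud('top',d,I)
hsv=cv2.cvtColor(a,cv2.COLOR_RGB2HSV)
print('bench z', np.median(C[340:370,200:260,2]))
def stat(m,name):
    P=C[m]; print(name,m.sum(),'z pct',np.percentile(P[:,2],[5,50,95]).round(4))
def rect(P,name):
    r=cv2.minAreaRect((P[:,:2]*1000).astype(np.float32)); print(name,'rect c,size,ang',r,'z',np.median(P[:,2]))
g=(hsv[...,0]>45)&(hsv[...,0]<80)&(hsv[...,1]>120); g[:,:425]=0; g=cv2.morphologyEx(g.astype(np.uint8),cv2.MORPH_OPEN,np.ones((3,3)))>0
rect(C[g],'mat')
red=((hsv[...,0]<6)|(hsv[...,0]>174))&(hsv[...,1]>150); red[:,:230]=0; red[:,320:]=0; red[:180]=0;red[300:]=0
rect(C[red],'caddyred all')
hi=red&(C[...,2]>0.095); rect(C[hi],'caddy rim')
# board top
m=np.zeros((480,640),bool); m[190:285,235:315]=1
b=m&(C[...,2]>0.14); rect(C[b],'board top'); 
# pad
m=np.zeros((480,640),bool); m[190:275,130:215]=1
b=m&(C[...,2]>0.0015)&(C[...,2]<0.01)&(hsv[...,1]<80); e=cv2.fitEllipse if 0 else None
rect(C[b],'pad'); print(cv2.minEnclosingCircle((C[b][:,:2]*1000).astype(np.float32)))
# hood bar
m=np.zeros((480,640),bool); m[190:250,340:405]=1
stat(m&(C[...,2]>0.1),'hood')
b=m&(C[...,2]>0.13); rect(C[b],'bar')
b=m&(C[...,2]>0.1)&(C[...,2]<0.125); print('hood top',cv2.minEnclosingCircle((C[b][:,:2]*1000).astype(np.float32)),np.median(C[b][:,2]))
# cart
m=np.zeros((480,640),bool); m[310:335,190:215]=1
b=m&(C[...,2]>0.045); rect(C[b],'cart')
b=m&(C[...,2]>0.01); rect(C[b],'cart all')
for nm,(v0,v1,u0,u1) in dict(glue=(295,335,265,300),tag=(295,330,330,368),bl1=(125,180,245,305),bl2=(120,175,345,400)).items():
    m=np.zeros((480,640),bool); m[v0:v1,u0:u1]=1
    rect(C[m&(C[...,2]>0.005)],nm)
E
```

```text
bench z 0.0008105679996672777
mat rect c,size,ang ((549.6123046875, -200.77511596679688), (205.65811157226562, 475.127197265625), 12.29764175415039) z 0.0037837514992162813
caddyred all rect c,size,ang ((523.229248046875, 97.36239624023438), (262.76593017578125, 155.12570190429688), 4.63524866104126) z 0.06649541938478398
caddy rim rect c,size,ang ((523.229248046875, 97.36239624023438), (262.76593017578125, 155.12570190429688), 4.63524866104126) z 0.10527760002303899
board top rect c,size,ang ((493.8046569824219, 74.15629577636719), (224.7754669189453, 50.291908264160156), 21.58051109313965) z 0.15062543319347987
pad rect c,size,ang ((581.9400024414062, 347.99658203125), (167.57510375976562, 168.1014404296875), 37.551204681396484) z 0.004544600827572021
((582.24169921875, 348.3360290527344), 85.20756530761719)
hood 2194 z pct [0.1047 0.109  0.1387]
bar rect c,size,ang ((503.745849609375, -66.75191497802734), (32.587303161621094, 257.73260498046875), 61.29387664794922) z 0.13851932517669008
hood top ((585.8438720703125, -112.13607788085938), 57.91386032104492) 0.10855951301029654
cart
[... 168 characters left out ...]
(380.34613037109375, 144.37278747558594), (28.699737548828125, 270.8003845214844), 1.631016492843628) z 0.055705698627529276
glue rect c,size,ang ((389.6868896484375, 67.04949951171875), (88.74274444580078, 115.41785430908203), 0.6398236155509949) z 0.07091513297349827
tag rect c,size,ang ((394.0458679199219, -50.348121643066406), (119.60552215576172, 77.24947357177734), 89.75382232666016) z 0.008852686024986678
bl1 rect c,size,ang ((619.28662109375, 95.40687561035156), (450.8699951171875, 145.5659942626953), 3.3860790729522705) z 0.03208087844132068
bl2 rect c,size,ang ((620.7357177734375, -99.72621154785156), (138.6405487060547, 475.31134033203125), 80.09635925292969) z 0.03204548508296634
```

View pics/topcrop.png

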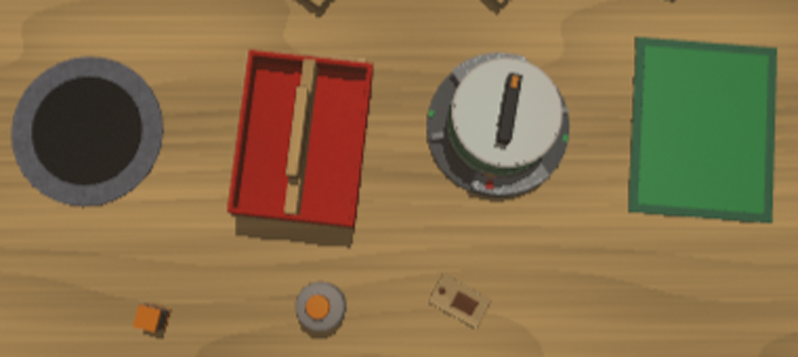

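```bash
cat >> h.py <<'E'
def comp(m):
    n,l,s,_=cv2.connectedComponentsWithStats(m.astype(np.uint8),connectivity=4)
    if n<2: return m
    return l==1+np.argmax(s[1:,4])
def rrect(C,m,name=''):
    m=comp(m); P=C[m][:,:2]*1000
    k=np.ones(len(P),bool)
    for _ in range(2):
        c=np.median(P,0); k=np.linalg.norm(P-c,axis=1)<160; P=P[k]
    # reject isolated points
    from scipy.spatial import cKDTree
    t=cKDTree(P); d,_=t.query(P,k=4); P=P[d[:,3]<6]
    r=cv2.minAreaRect(P.astype(np.float32)); print(name,len(P),np.round(r[0],1),np.round(r[1],1),round(r[2],1),'cen',P.mean(0).round(1),'z',np.median(C[m][:,2]).round(4))
    return r,P
E
python3 - <<'E'
from h import *
a=np.load('top0rgb.npy'); d=np.load('top0.npy')
print('zeros',(d==0).sum())
d=cv2.medianBlur(d,3)
I=info('top'); C=cloud('top',d,I); Z=C[...,2]
hsv=cv2.cvtColor(a,cv2.COLOR_RGB2HSV)
def box(v0,v1,u0,u1):
    m=np.zeros((480,640),bool); m[v0:v1,u0:u1]=1; return m
g=(hsv[...,0]>45)&(hsv[...,0]<85)&(hsv[...,1]>100)&box(180,285,420,510)
rrect(C,g,'mat')
red=((hsv[...,0]<6)|(hsv[...,0]>174))&(hsv[...,1]>150)&box(185,300,230,320)
rrect(C,box(185,300,230,320)&(Z>.055),'caddy+board')
rrect(C,box(185,300,230,320)&(Z>.098)&(Z<.112),'rim')
rrect(C,box(185,300,230,320)&(Z>.143),'boardtop')
rrect(C,box(185,300,230,320)&(Z>.118),'board')
rrect(C,box(190,275,130,215)&(Z<.01)&(hsv[...,1]<80),'pad')
rrect(C,box(190,250,340,405)&(Z>.128),'bar')
r,P=rrect(C,box(190,255,340,405)&(Z>.1)&(Z<.122),'hoodtop'); print(cv2.minEnclosingCircle(P.astype(np.float32)))
r,P=rrect(C,box(190,275,325,410)&(Z>.006)&(Z<.016),'plinth'); print(cv2.minEnclosingCircle(P.astype(np.float32)))
rrect(C,box(310,335,190,215)&(Z>.045),'cart')
rrect(C,box(295,335,265,300)&(Z>.05),'glue')
rrect(C,box(295,330,330,368)&(Z>.005),'tag')
rrect(C,box(125,180,245,305)&(Z>.02),'bl1')
rrect(C,box(120,175,345,400)&(Z>.02),'bl2')
rm=((hsv[...,0]<6)|(hsv[...,0]>174))&(hsv[...,1]>120)&box(190,275,325,410)
v,u=np.nonzero(rm); print('red mark px',u.mean(),v.mean(),len(u)); print(ray('top',u.mean(),v.mean(),.033,I))
gm=(hsv[...,0]>45)&(hsv[...,0]<80)&(hsv[...,1]>150)&box(190,275,325,410)
n,l,s,c=cv2.connectedComponentsWithStats(gm.astype(np.uint8)); 
for k in range(1,n): print('green',s[k,4],c[k],ray('top',*c[k],.010,I))
E
```

```text
zeros 1248
mat 4612 [ 581.8 -344.4] [143.5 183.2] 85.0 cen [ 580.6 -344.2] z 0.0038
caddy+board 4871 [567.5 104.3] [139.3 183.6] 83.8 cen [563.2 102.4] z 0.0666
rim 719 [561.3 101.1] [131.  170.9] 83.2 cen [560.7 102.5] z 0.1044
boardtop 254 [560.2 101. ] [12.3 88.8] 83.4 cen [559.5 100.8] z 0.1501
board 308 [559.4 101.1] [12.4 90.5] 83.4 cen [558.5 100.1] z 0.1496
pad 4026 [582.4 348.4] [168.1 168.5] 29.1 cen [581.5 348.2] z 0.004
bar 227 [ 585.5 -112.1] [14.3 69.7] 79.3 cen [ 585.1 -111.6] z 0.1381
hoodtop 1953 [ 585.6 -111.9] [114.2 113.7] 57.1 cen [ 584.4 -111.4] z 0.1086
((586.0513305664062, -112.23693084716797), 57.945884704589844)
plinth 518 [574.7 -55.1] [137.4  43.3] 9.9 cen [575.  -54.4] z 0.0108
((578.009521484375, -73.87998962402344), 68.76941680908203)
cart 132 [376.7 265. ] [25.2 25. ] 74.9 cen [376.8 263.9] z 0.0564
glue 434 [388.2  82.3] [48.7 47.7] 89.5 cen [388.3  81.4] z 0.0721
tag 407 [392.9 -66.7] [59.5 36.9] 62.1 cen [392.8 -66.2] z 0.0086
bl1 987 [767.6 105.6] [90.9 61.5] 54.6 cen [765.8 105.3] z 0.0325
bl2 970 [ 773.7 -123.6] [60.5 90.5] 47.5 cen [ 772.  -123.2] z 0.0324
red mark px 362.84615384615387 257.53846153846155 13
[ 0.51665471 -0.10001784  0.033     ]
```

```bash
cat >> h.py <<'E'
from scipy.spatial.transform import Rotation as Ro
def Rd(yaw):
    c,s=np.cos(np.radians(yaw)),np.sin(np.radians(yaw))
    return np.array([[c,s,0],[s,-c,0],[0,0,-1.]])
def to(*tg):
    "targets (x,y,z mm, yaw) -> dp,turn relative to current measured pose"
    s=bot.read_state(); R=s['tcp_rot']; p=s['position']*1000
    print('t',round(s['time_s'],2),'p',p.round(1),'yaw',round(np.degrees(np.arctan2(R[1,0],R[0,0])),2),'tilt',R[:2,2].round(4),'F',s['force'].round(1),'op',round(s['opening'],3),'j',s['joint_positions'].round(0))
    for x,y,z,w in tg:
        print((x,y,z,w),'dp',(R.T@(np.array([x,y,z])-p)).round(1),'turn',np.degrees(Ro.from_matrix(R.T@Rd(w)).as_rotvec()).round(2))
E
python3 - <<'E'
from h import *
a=np.load('top0rgb.npy'); d=np.load('top0.npy'); d=cv2.medianBlur(d,3)
I=info('top'); C=cloud('top',d,I)
hsv=cv2.cvtColor(a,cv2.COLOR_RGB2HSV)
print(hsv[230,425:442])
m=np.zeros((480,640),bool); m[180:285,420:510]=1
rrect(C,m&(hsv[...,0]>40)&(hsv[...,0]<95)&(hsv[...,1]>90),'mat')
to((560.2,101,250,-6.7))
E
```

```text
[[ 18 125 149]
 [ 18 127 149]
 [ 18 126 148]
 [ 18 127 149]
 [ 18 126 148]
 [ 19 119 124]
 [ 53  74  96]
 [ 67  94  95]
 [ 67  93  96]
 [ 67  96  96]
 [ 64 117 116]
 [ 63 123 126]
 [ 64 129 128]
 [ 64 126 127]
 [ 64 126 127]
 [ 64 126 127]
 [ 63 126 127]]
mat 5242 [ 581.6 -344.7] [157.2 196. ] 85.2 cen [ 580.6 -344.5] z 0.0038
t 0.15 p [ 183.3 -596.9  232.8] yaw 17.06 tilt [-0.0002  0.0016] F [ 1.1 -0.4 -0.3] op 0.998 j [-83.  30.  82.  -0.  68. -10.]
(560.2, 101, 250, -6.7) dp [ 565.  -556.7  -16.1] turn [-0.1   0.   23.76]
```

Emit:
jog_arm([
  {"dp": [28,-28,-8],"turn": [0,0,1.2],"grip": 1},
  {"dp": [56,-56,-16],"turn": [0,0,2.4],"grip": 1},
  {"dp": [84,-84,-16],"turn": [0,0,3.6],"grip": 1},
  {"dp": [112,-112,-16],"turn": [0,0,4.8],"grip": 1},
  {"dp": [140,-140,-16],"turn": [0,0,6],"grip": 1},
  {"dp": [168,-168,-16],"turn": [0,0,7.2],"grip": 1},
  {"dp": [196,-196,-16],"turn": [0,0,8.4],"grip": 1},
  {"dp": [224,-224,-16],"turn": [0,0,9.6],"grip": 1},
  {"dp": [252,-252,-16],"turn": [0,0,10.8],"grip": 1},
  {"dp": [280,-280,-16],"turn": [0,0,12],"grip": 1},
])

```text
time_s: 1.15
position: [0.3693, -0.2461, 0.2495]
tcp_rot: [[0.996, 0.087, 0.0], [0.087, -0.996, 0.0], [0.0, -0.0, -1.0]]
force: [0.6, 0.2, 0.3]
opening: 0.997
```

```bash
python3 -c "
from h import *
to((560.2,101,250,-6.7))"
```

```text
t 1.15 p [ 369.3 -246.1  249.5] yaw 4.99 tilt [0.     0.0002] F [0.6 0.2 0.3] op 0.997 j [-48.  15. 106.   0.  59.  37.]
(560.2, 101, 250, -6.7) dp [ 220.3 -329.1   -0.4] turn [-1.000e-02 -0.000e+00  1.169e+01]
```

Emit:
jog_arm([
  {"dp": [22,-33,0],"turn": [0,0,1.2],"grip": 1},
  {"dp": [44,-66,0],"turn": [0,0,2.4],"grip": 1},
  {"dp": [66,-99,0],"turn": [0,0,3.6],"grip": 1},
  {"dp": [88,-132,0],"turn": [0,0,4.8],"grip": 1},
  {"dp": [110,-165,0],"turn": [0,0,6],"grip": 1},
  {"dp": [132,-198,0],"turn": [0,0,7.2],"grip": 1},
  {"dp": [154,-231,0],"turn": [0,0,8.4],"grip": 1},
  {"dp": [176,-264,0],"turn": [0,0,9.6],"grip": 1},
  {"dp": [200,-300,0],"turn": [0,0,10.8],"grip": 1},
  {"dp": [220,-329,0],"turn": [0,0,11.7],"grip": 1},
])

```text
time_s: 2.15
position: [0.5596, 0.1017, 0.2493]
tcp_rot: [[0.993, -0.115, -0.0], [-0.115, -0.993, 0.0], [-0.0, -0.0, -1.0]]
force: [0.7, -0.3, 0.2]
opening: 0.996
```

```bash
python3 - <<'E'
from h import *
to((560.2,101,250,-6.7))
I=info('wrist')
a,d=vision.capture('wrist'); save(a,'w1'); d=cv2.medianBlur(d,3); C=cloud('wrist',d,I); Z=C[...,2]
rrect(C,(Z>.14)&(Z<.16),'board top')
rrect(C,(Z>.1)&(Z<.11),'rim')
a,d=vision.capture('top'); save(a,'top1'); d=cv2.medianBlur(d,3); C=cloud('top',d)
E
```

```text
t 2.15 p [559.6 101.7 249.3] yaw -6.63 tilt [-0.0001  0.0003] F [ 0.7 -0.3  0.2] op 0.996 j [-1. 25. 89.  0. 66. 96.]
(560.2, 101, 250, -6.7) dp [ 0.6  0.6 -0.7] turn [-0.02  0.01  0.07]
board top 2210 [560.5 100.7] [11.9 89.8] 83.1 cen [563.3 100.6] z 0.1507
rim 11493 [ 584.4 -101.3] [114.8  93.3] 6.6 cen [590.1 -94.2] z 0.1087
```

View pics/w1.png

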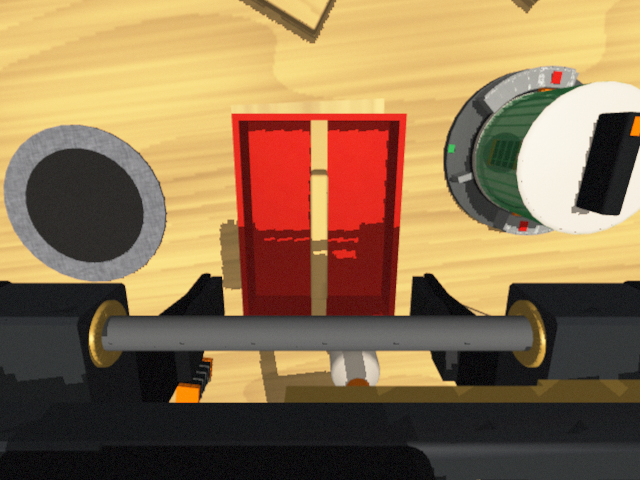

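View pics/top1.png

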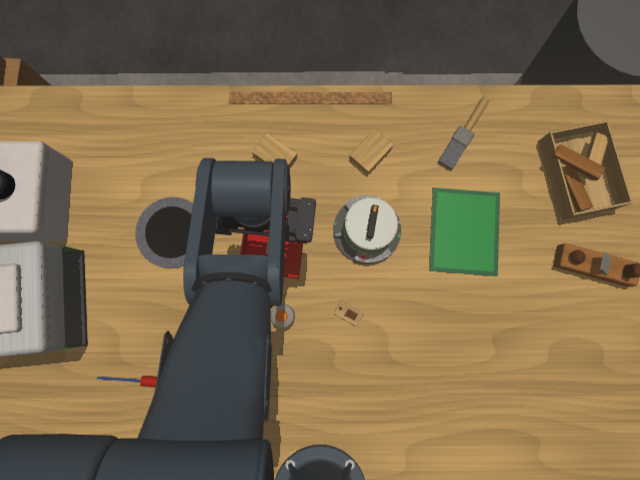

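Emit:
jog_arm([
  {"dp": [0.6,0.6,30],"turn": [0,0,0],"grip": 1},
  {"dp": [0.6,0.8,60],"turn": [0,0,0],"grip": 1},
  {"dp": [0.6,0.8,90],"turn": [0,0,0],"grip": 1},
  {"dp": [0.6,0.8,110],"turn": [0,0,0],"grip": 1},
  {"dp": [0.6,0.8,122],"turn": [0,0,0],"grip": 1},
  {"dp": [0.6,0.8,122],"turn": [0,0,0],"grip": 1},
])

```text
time_s: 2.85
position: [0.5581, 0.0981, 0.126]
tcp_rot: [[0.993, -0.116, -0.004], [-0.116, -0.993, -0.0], [-0.004, 0.001, -1.0]]
force: [-0.4, -0.1, 0.7]
opening: 1.0
```

```bash
python3 -c "
from h import *
to((560.4,100.8,127,-6.7))"
```

```text
t 2.85 p [558.1  98.1 126. ] yaw -6.67 tilt [-0.0042 -0.0001] F [-0.4 -0.1  0.7] op 1.0 j [-1. 34. 96. -0. 50. 95.]
(560.4, 100.8, 127, -6.7) dp [ 2.  -3.  -1.1] turn [0.03 0.24 0.03]
```

Emit:
jog_arm([
  {"dp": [0,0,0],"turn": [0,0,0],"grip": 1},
])

```text
time_s: 2.95
position: [0.5599, 0.0983, 0.128]
tcp_rot: [[0.993, -0.116, 0.001], [-0.116, -0.993, -0.0], [0.001, -0.0, -1.0]]
force: [-0.0, 0.5, -0.1]
opening: 1.002
```

```bash
python3 -c "
from h import *
to((560.4,100.8,127,-6.7))"
```

```text
t 2.95 p [559.9  98.3 128. ] yaw -6.65 tilt [ 0.0007 -0.0001] F [-0.   0.5 -0.1] op 1.002 j [-1. 34. 96. -0. 50. 95.]
(560.4, 100.8, 127, -6.7) dp [ 0.2 -2.5  1. ] turn [-0.   -0.04  0.05]
```

Emit:
jog_arm([
  {"dp": [0.3,-2.5,1],"turn": [0,0,0],"grip": 1},
  {"dp": [0.3,-2.5,1],"turn": [0,0,0],"grip": 1},
  {"dp": [0.3,-2.5,1],"turn": [0,0,0],"grip": 0},
  {"dp": [0.3,-2.5,1],"turn": [0,0,0],"grip": 0},
  {"dp": [0.3,-2.5,1],"turn": [0,0,0],"grip": 0},
  {"dp": [0.3,-2.5,1],"turn": [0,0,0],"grip": 0},
  {"dp": [0.3,-2.5,1],"turn": [0,0,0],"grip": 0},
  {"dp": [0.3,-2.5,1],"turn": [0,0,0],"grip": 0},
])

```text
time_s: 3.75
position: [0.5601, 0.1011, 0.1265]
tcp_rot: [[0.993, -0.116, -0.0], [-0.116, -0.993, 0.0], [-0.0, 0.0, -1.0]]
force: [-0.8, 0.6, 0.8]
opening: 0.539
```

```bash
python3 -c "
from h import *
to((560.4,100.8,127,-6.7))"
```

```text
t 3.75 p [560.1 101.1 126.5] yaw -6.64 tilt [-0.0001  0.    ] F [-0.8  0.6  0.8] op 0.539 j [-1. 34. 96. -0. 50. 96.]
(560.4, 100.8, 127, -6.7) dp [ 0.3  0.2 -0.5] turn [0.   0.   0.06]
```

Emit:
jog_arm([
  {"dp": [0,0,0],"turn": [0,0,0],"grip": 0},
  {"dp": [0,0,0],"turn": [0,0,0],"grip": 0},
  {"dp": [0,0,0],"turn": [0,0,0],"grip": 0},
  {"dp": [0,0,0],"turn": [0,0,0],"grip": 0},
  {"dp": [0,0,0],"turn": [0,0,0],"grip": 0},
  {"dp": [0,0,0],"turn": [0,0,0],"grip": 0},
  {"dp": [0,0,0],"turn": [0,0,0],"grip": 0},
  {"dp": [0,0,0],"turn": [0,0,0],"grip": 0},
  {"dp": [0,0,0],"turn": [0,0,0],"grip": 0},
])

```text
time_s: 4.65
position: [0.5601, 0.1009, 0.1265]
tcp_rot: [[0.993, -0.116, -0.0], [-0.116, -0.993, -0.0], [-0.0, 0.0, -1.0]]
force: [0.1, -1.5, -0.1]
opening: 0.134
```

Emit:
jog_arm([
  {"dp": [0,0,-5],"turn": [0,0,0],"grip": 0},
  {"dp": [0,0,-15],"turn": [0,0,0],"grip": 0},
  {"dp": [0,0,-30],"turn": [0,0,0],"grip": 0},
  {"dp": [0,0,-45],"turn": [0,0,0],"grip": 0},
  {"dp": [0,0,-60],"turn": [0,0,0],"grip": 0},
  {"dp": [0,0,-75],"turn": [0,0,0],"grip": 0},
  {"dp": [0,0,-90],"turn": [0,0,0],"grip": 0},
  {"dp": [0,0,-105],"turn": [0,0,0],"grip": 0},
  {"dp": [0,0,-115],"turn": [0,0,0],"grip": 0},
  {"dp": [0,0,-120],"turn": [0,0,0],"grip": 0},
])

```text
time_s: 5.65
position: [0.5604, 0.1012, 0.2478]
tcp_rot: [[0.993, -0.116, 0.002], [-0.116, -0.993, 0.0], [0.002, -0.0, -1.0]]
force: [0.5, -0.5, -3.9]
opening: 0.134
```

```bash
python3 -c "
from h import *
to((400,-100,260,-5),(581.7,-344.6,260,-4.8))"
```

```text
t 5.65 p [560.4 101.2 247.8] yaw -6.63 tilt [0.0017 0.0001] F [ 0.5 -0.5 -3.9] op 0.134 j [-1. 25. 89.  0. 66. 96.]
(400, -100, 260, -5) dp [-136.   218.4  -12.5] turn [-0.02 -0.09 -1.63]
(581.7, -344.6, 260, -4.8) dp [ 72.7 440.4 -12.2] turn [-0.02 -0.09 -1.83]
```

Emit:
jog_arm([
  {"dp": [2,15,-12],"turn": [0,0,-0.2],"grip": 0},
  {"dp": [7,40,-12],"turn": [0,0,-0.4],"grip": 0},
  {"dp": [12,70,-12],"turn": [0,0,-0.6],"grip": 0},
  {"dp": [17,100,-12],"turn": [0,0,-0.8],"grip": 0},
  {"dp": [22,130,-12],"turn": [0,0,-1],"grip": 0},
  {"dp": [27,160,-12],"turn": [0,0,-1.2],"grip": 0},
  {"dp": [32,190,-12],"turn": [0,0,-1.4],"grip": 0},
  {"dp": [37,220,-12],"turn": [0,0,-1.6],"grip": 0},
  {"dp": [42,250,-12],"turn": [0,0,-1.8],"grip": 0},
  {"dp": [47,280,-12],"turn": [0,0,-1.8],"grip": 0},
])

```text
time_s: 6.65
position: [0.5739, -0.1834, 0.2579]
tcp_rot: [[0.996, -0.084, -0.001], [-0.084, -0.996, 0.001], [-0.002, -0.001, -1.0]]
force: [0.4, -0.3, -4.4]
opening: 0.134
```

Emit:
jog_arm([
  {"dp": [5,30,0],"turn": [0,0,0],"grip": 0},
  {"dp": [10,60,0],"turn": [0,0,0],"grip": 0},
  {"dp": [15,90,0],"turn": [0,0,0],"grip": 0},
  {"dp": [20,120,0],"turn": [0,0,0],"grip": 0},
  {"dp": [24,145,0],"turn": [0,0,0],"grip": 0},
  {"dp": [26,158,0],"turn": [0,0,0],"grip": 0},
  {"dp": [26,160,0],"turn": [0,0,0],"grip": 0},
  {"dp": [26,160,0],"turn": [0,0,0],"grip": 0},
  {"dp": [26,160,0],"turn": [0,0,0],"grip": 0},
])

```text
time_s: 7.55
position: [0.5867, -0.3423, 0.2583]
tcp_rot: [[0.997, -0.083, -0.001], [-0.083, -0.997, 0.002], [-0.001, -0.002, -1.0]]
force: [0.5, 0.4, -4.1]
opening: 0.134
```

```bash
python3 -c "
from h import *
a,d=vision.capture('wrist'); save(a,'w2')
a,d=vision.capture('scene'); save(a,'s2')
to((581.7,-344.6,260,-4.8),(581.7,-344.6,70,-4.8))"
```

```text
t 7.65 p [ 586.9 -342.5  258.6] yaw -4.75 tilt [-0.0004  0.0008] F [ 0.   0.5 -3.1] op 0.134 j [-40.  33.  72.   0.  75.  55.]
(581.7, -344.6, 260, -4.8) dp [-5.   2.6 -1.4] turn [-0.04  0.03  0.05]
(581.7, -344.6, 70, -4.8) dp [ -5.    2.7 188.6] turn [-0.04  0.03  0.05]
```

View pics/w2.png

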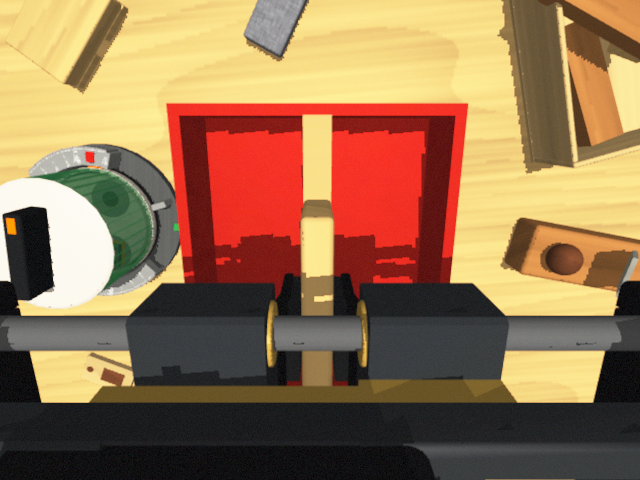

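View pics/s2.png

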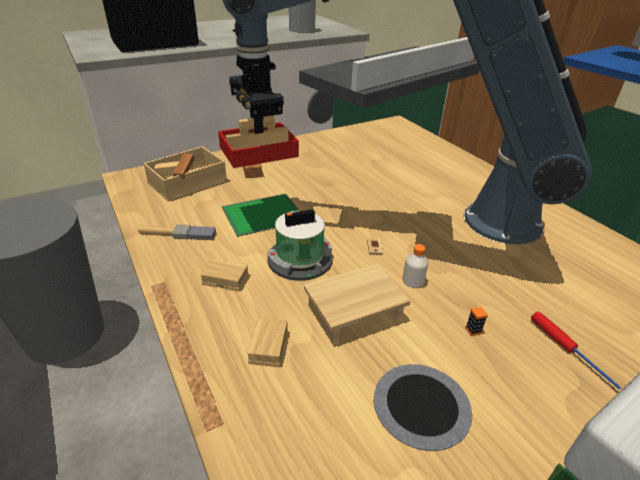

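Emit:
jog_arm([
  {"dp": [-5,2.6,15],"turn": [0,0,0],"grip": 0},
  {"dp": [-5,2.6,40],"turn": [0,0,0],"grip": 0},
  {"dp": [-5,2.6,65],"turn": [0,0,0],"grip": 0},
  {"dp": [-5,2.6,90],"turn": [0,0,0],"grip": 0},
  {"dp": [-5,2.6,115],"turn": [0,0,0],"grip": 0},
  {"dp": [-5,2.6,140],"turn": [0,0,0],"grip": 0},
  {"dp": [-5,2.6,160],"turn": [0,0,0],"grip": 0},
  {"dp": [-5,2.6,172],"turn": [0,0,0],"grip": 0},
  {"dp": [-5,2.6,178],"turn": [0,0,0],"grip": 0},
  {"dp": [-5,2.6,180],"turn": [0,0,0],"grip": 0},
])

```text
time_s: 8.65
position: [0.5819, -0.346, 0.0785]
tcp_rot: [[0.996, -0.084, 0.0], [-0.084, -0.996, -0.0], [0.0, -0.0, -1.0]]
force: [0.1, -0.2, -3.1]
opening: 0.134
```

Emit:
jog_arm([
  {"dp": [0,0,0],"turn": [0,0,0],"grip": 0},
  {"dp": [0,0,0],"turn": [0,0,0],"grip": 0},
  {"dp": [0,0,0],"turn": [0,0,0],"grip": 0},
])

```text
time_s: 8.95
position: [0.5822, -0.3467, 0.0797]
tcp_rot: [[0.996, -0.084, 0.002], [-0.084, -0.996, -0.001], [0.002, 0.001, -1.0]]
force: [0.1, -0.5, -4.0]
opening: 0.134
```

```bash
python3 -c "
from h import *
to((581.7,-344.6,70,-4.8))"
```

```text
t 8.95 p [ 582.2 -346.7   79.7] yaw -4.84 tilt [ 0.0016 -0.0013] F [ 0.1 -0.5 -4. ] op 0.134 j [-40.  45.  80.  -0.  55.  55.]
(581.7, -344.6, 70, -4.8) dp [-0.7 -2.1  9.7] turn [ 0.07 -0.09 -0.04]
```

Emit:
jog_arm([
  {"dp": [-0.5,-2,3],"turn": [0,0,0],"grip": 0},
  {"dp": [-0.5,-2,6],"turn": [0,0,0],"grip": 0},
  {"dp": [-0.5,-2,8],"turn": [0,0,0],"grip": 0},
  {"dp": [-0.5,-2,9.5],"turn": [0,0,0],"grip": 0},
  {"dp": [-0.5,-2,10.5],"turn": [0,0,0],"grip": 0},
  {"dp": [-0.5,-2,10.5],"turn": [0,0,0],"grip": 0},
  {"dp": [-0.5,-2,10.5],"turn": [0,0,0],"grip": 0},
])

```text
time_s: 9.65
position: [0.5811, -0.344, 0.0696]
tcp_rot: [[0.996, -0.084, -0.0], [-0.084, -0.996, 0.0], [-0.0, -0.0, -1.0]]
force: [-2.9, 2.0, 6.1]
opening: 0.134
```

```bash
python3 -c "
from h import *
to((581.7,-344.6,70,-4.8))"
```

```text
t 9.65 p [ 581.1 -344.    69.6] yaw -4.83 tilt [-0.0004  0.0002] F [-2.9  2.   6.1] op 0.134 j [-40.  45.  81.  -0.  54.  55.]
(581.7, -344.6, 70, -4.8) dp [ 0.6  0.5 -0.4] turn [-0.01  0.02 -0.03]
```

Contact made on the mat. Release and rise.

Emit:
jog_arm([
  {"dp": [0,0,0],"turn": [0,0,0],"grip": 0.5},
  {"dp": [0,0,0],"turn": [0,0,0],"grip": 0.5},
  {"dp": [0,0,0],"turn": [0,0,0],"grip": 0.5},
  {"dp": [0,0,0],"turn": [0,0,0],"grip": 0.5},
  {"dp": [0,0,0],"turn": [0,0,0],"grip": 0.5},
  {"dp": [0,0,-20],"turn": [0,0,0],"grip": 0.6},
  {"dp": [0,0,-55],"turn": [0,0,0],"grip": 0.6},
  {"dp": [0,0,-100],"turn": [0,0,0],"grip": 0.6},
  {"dp": [0,0,-145],"turn": [0,0,0],"grip": 0.6},
  {"dp": [0,0,-180],"turn": [0,0,0],"grip": 0.6},
])

```text
time_s: 10.65
position: [0.5819, -0.3447, 0.2511]
tcp_rot: [[0.996, -0.084, 0.002], [-0.084, -0.996, -0.002], [0.003, 0.002, -1.0]]
force: [-0.4, -0.8, 0.8]
opening: 0.597
```

```bash
python3 -c "
from h import *
a,d=vision.capture('scene'); save(a,'s3')
to((585.8,-112.1,250,-10.6))"
```

```text
t 10.7 p [ 584.5 -346.7  257.8] yaw -4.82 tilt [ 0.0113 -0.0093] F [ 0.1 -0.5  4.3] op 0.602 j [-40.  33.  73.   0.  74.  55.]
(585.8, -112.1, 250, -10.6) dp [ -18.5 -233.9    5.6] turn [ 0.44 -0.71  5.77]
```

View pics/s3.png

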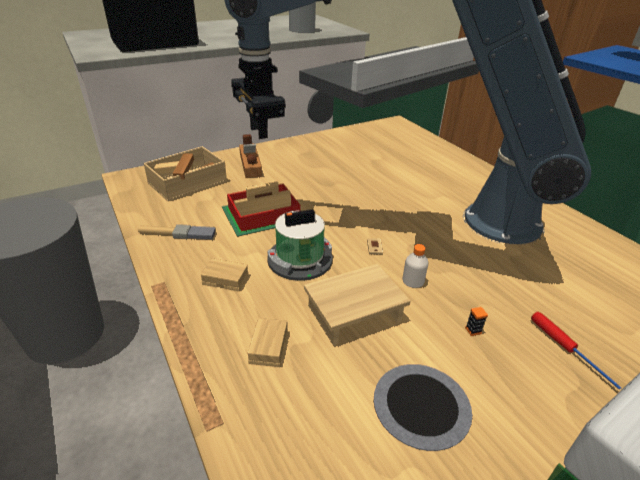

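Emit:
jog_arm([
  {"dp": [-1,-10,0],"turn": [0,0,0.3],"grip": 0.6},
  {"dp": [-3,-40,0],"turn": [0,0,1],"grip": 0.6},
  {"dp": [-6,-80,0],"turn": [0,0,2],"grip": 0.6},
  {"dp": [-9,-120,0],"turn": [0,0,3],"grip": 0.6},
  {"dp": [-13,-160,0],"turn": [0,0,4],"grip": 0.6},
  {"dp": [-16,-200,0],"turn": [0,0,5],"grip": 0.6},
  {"dp": [-18,-225,0],"turn": [0,0,5.8],"grip": 0.6},
  {"dp": [-19,-233,0],"turn": [0,0,5.8],"grip": 0.6},
  {"dp": [-19,-233,0],"turn": [0,0,5.8],"grip": 0.6},
  {"dp": [-19,-233,0],"turn": [0,0,5.8],"grip": 0.6},
])

```text
time_s: 11.7
position: [0.582, -0.1113, 0.2474]
tcp_rot: [[0.983, -0.185, -0.001], [-0.185, -0.983, -0.0], [-0.001, 0.001, -1.0]]
force: [-0.1, 0.1, 0.6]
opening: 0.603
```

```bash
python3 - <<'E'
from h import *
to((585.8,-112.1,250,-10.6),(585.8,-112.1,113,-10.6))
I=info('wrist')
a,d=vision.capture('wrist'); save(a,'w4'); d=cv2.medianBlur(d,3); C=cloud('wrist',d,I); Z=C[...,2]
rrect(C,(Z>.13)&(Z<.145),'bar')
r,P=rrect(C,(Z>.1)&(Z<.122),'hoodtop'); print(cv2.minEnclosingCircle(P.astype(np.float32)))
E
```

```text
t 11.7 p [ 582.  -111.3  247.4] yaw -10.65 tilt [-0.0008 -0.0004] F [-0.1  0.1  0.6] op 0.603 j [-22.  27.  86.  -0.  67.  79.]
(585.8, -112.1, 250, -10.6) dp [ 3.9  0.1 -2.6] turn [ 0.03  0.04 -0.05]
(585.8, -112.1, 113, -10.6) dp [  4.   -0.  134.4] turn [ 0.03  0.04 -0.05]
bar 1873 [ 585.9 -112.2] [13.7 69.6] 79.8 cen [ 587.7 -112.8] z 0.1388
hoodtop 14237 [ 585.5 -112.4] [114.6 114.6] 82.0 cen [ 589.4 -113. ] z 0.1088
((585.3392333984375, -112.22621154785156), 57.7515983581543)
```

View pics/w4.png

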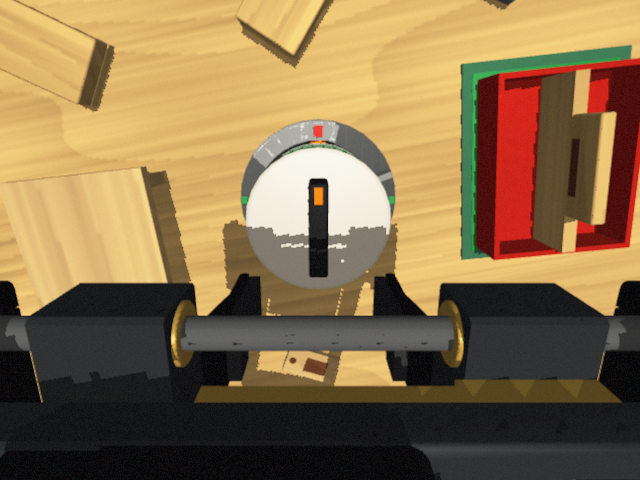

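Emit:
jog_arm([
  {"dp": [4,0,20],"turn": [0,0,0],"grip": 0.5},
  {"dp": [4,0,50],"turn": [0,0,0],"grip": 0.4},
  {"dp": [4,0,80],"turn": [0,0,0],"grip": 0.4},
  {"dp": [4,0,105],"turn": [0,0,0],"grip": 0.4},
  {"dp": [4,0,120],"turn": [0,0,0],"grip": 0.4},
  {"dp": [4,0,124],"turn": [0,0,0],"grip": 0.4},
  {"dp": [4,0,124],"turn": [0,0,0],"grip": 0.4},
  {"dp": [4,0,124],"turn": [0,0,0],"grip": 0.4},
])

```text
time_s: 12.55
position: [0.5867, -0.1122, 0.1248]
tcp_rot: [[0.983, -0.186, 0.002], [-0.186, -0.983, -0.001], [0.002, 0.0, -1.0]]
force: [-0.3, 0.3, -0.7]
opening: 0.399
```

```bash
python3 -c "
from h import *
to((585.8,-112.2,121,-10.4))"
```

```text
t 12.55 p [ 586.7 -112.2  124.8] yaw -10.69 tilt [ 0.0017 -0.0007] F [-0.3  0.3 -0.7] op 0.399 j [-22.  36.  92.  -0.  52.  79.]
(585.8, -112.2, 121, -10.4) dp [-0.9  0.2  3.8] turn [ 0.02 -0.11 -0.29]
```

Emit:
jog_arm([
  {"dp": [-0.9,0.2,3.5],"turn": [0,0,-0.3],"grip": 0.4},
  {"dp": [-0.9,0.2,3.5],"turn": [0,0,-0.3],"grip": 0},
  {"dp": [-0.9,0.2,3.5],"turn": [0,0,-0.3],"grip": 0},
  {"dp": [-0.9,0.2,3.5],"turn": [0,0,-0.3],"grip": 0},
  {"dp": [-0.9,0.2,3.5],"turn": [0,0,-0.3],"grip": 0},
  {"dp": [-0.9,0.2,3.5],"turn": [0,0,-0.3],"grip": 0},
  {"dp": [-0.9,0.2,3.5],"turn": [0,0,-0.3],"grip": 0},
  {"dp": [-0.9,0.2,3.5],"turn": [0,0,-0.3],"grip": 0},
  {"dp": [-0.9,0.2,3.5],"turn": [0,0,-0.3],"grip": 0},
])

```text
time_s: 13.45
position: [0.5852, -0.1118, 0.1209]
tcp_rot: [[0.984, -0.179, 0.0], [-0.179, -0.984, -0.001], [0.001, 0.001, -1.0]]
force: [-1.4, -4.3, 3.8]
opening: 0.156
```

```bash
python3 -c "
from h import *
to((585.8,-112.2,121,-10.4))"
```

```text
t 13.45 p [ 585.2 -111.8  120.9] yaw -10.33 tilt [ 0.0004 -0.001 ] F [-1.4 -4.3  3.8] op 0.156 j [-22.  36.  92.  -0.  52.  79.]
(585.8, -112.2, 121, -10.4) dp [ 0.7  0.3 -0.1] turn [ 0.05 -0.03  0.07]
```

Emit:
jog_arm([
  {"dp": [0,0,1.5],"turn": [0,0,0],"grip": 0},
  {"dp": [0,0,3],"turn": [0,0,0],"grip": 0},
  {"dp": [0,0,4.5],"turn": [0,0,0],"grip": 0},
  {"dp": [0,0,5.5],"turn": [0,0,0],"grip": 0},
  {"dp": [0,0,6.5],"turn": [0,0,0],"grip": 0},
  {"dp": [0,0,7],"turn": [0,0,0],"grip": 0},
  {"dp": [0,0,7],"turn": [0,0,0],"grip": 0},
])

```text
time_s: 14.15
position: [0.5856, -0.1118, 0.1153]
tcp_rot: [[0.984, -0.179, 0.001], [-0.179, -0.984, -0.002], [0.002, 0.001, -1.0]]
force: [-3.6, -2.5, 11.3]
opening: 0.16
```

```bash
python3 -c "
from h import *
to((585.8,-112.2,114,-10.4))
print(bot.read_state()['moment'])"
```

```text
t 14.15 p [ 585.6 -111.8  115.3] yaw -10.29 tilt [ 0.0014 -0.0015] F [-3.6 -2.5 11.3] op 0.16 j [-22.  37.  92.  -0.  51.  79.]
(585.8, -112.2, 114, -10.4) dp [0.3 0.3 1.3] turn [ 0.07 -0.09  0.11]
[-0.60144273  0.76755796 -0.06031041]
```

Emit:
jog_arm([
  {"dp": [0,0,1],"turn": [0,0,0],"grip": 0},
  {"dp": [0,0,2],"turn": [0,0,0],"grip": 0},
  {"dp": [0,0,2.5],"turn": [0,0,0],"grip": 0},
  {"dp": [0,0,2.5],"turn": [0,0,0],"grip": 0},
])

```text
time_s: 14.55
position: [0.5858, -0.112, 0.1138]
tcp_rot: [[0.984, -0.179, 0.002], [-0.179, -0.984, -0.002], [0.002, 0.001, -1.0]]
force: [-3.5, -3.2, 16.0]
opening: 0.161
```

```bash
python3 -c "
from h import *
to((585.8,-112.2,113,-10.4))
print(bot.read_state()['moment'])"
```

```text
t 14.55 p [ 585.8 -112.   113.8] yaw -10.29 tilt [ 0.0021 -0.0019] F [-3.5 -3.2 16. ] op 0.161 j [-22.  37.  92.  -0.  51.  79.]
(585.8, -112.2, 113, -10.4) dp [0.  0.2 0.8] turn [ 0.08 -0.14  0.11]
[-0.62540602  0.96706227  0.00167991]
```

Emit:
jog_arm([
  {"dp": [0,0,0.7],"turn": [0,0,-2],"grip": 0},
  {"dp": [0,0,0.7],"turn": [0,0,-5],"grip": 0},
  {"dp": [0,0,0.7],"turn": [0,0,-8],"grip": 0},
  {"dp": [0,0,0.7],"turn": [0,0,-11],"grip": 0},
  {"dp": [0,0,0.7],"turn": [0,0,-14],"grip": 0},
  {"dp": [0,0,0.7],"turn": [0,0,-15],"grip": 0},
])

```text
time_s: 15.15
position: [0.5861, -0.112, 0.1137]
tcp_rot: [[0.997, 0.084, 0.003], [0.084, -0.997, -0.002], [0.003, 0.002, -1.0]]
force: [-4.9, -3.0, 18.8]
opening: 0.155
```

```bash
python3 -c "
from h import *
to((585.8,-112.2,113,5))
print(bot.read_state()['moment'])"
```

```text
t 15.15 p [ 586.1 -112.   113.7] yaw 4.79 tilt [ 0.003  -0.0021] F [-4.9 -3.  18.8] op 0.155 j [-22.  37.  92.  -0.  51.  64.]
(585.8, -112.2, 113, 5) dp [-0.3  0.2  0.7] turn [ 0.14 -0.16 -0.21]
[-0.5396714   1.04808835  0.01169927]
```

Emit:
jog_arm([
  {"dp": [0,0,0],"turn": [0,0,-4],"grip": 0},
  {"dp": [0,0,0],"turn": [0,0,-8],"grip": 0},
  {"dp": [0,0,0],"turn": [0,0,-12],"grip": 0},
  {"dp": [0,0,0],"turn": [0,0,-16],"grip": 0},
  {"dp": [0,0,0],"turn": [0,0,-20],"grip": 0},
  {"dp": [0,0,0],"turn": [0,0,-24],"grip": 0},
  {"dp": [0,0,0],"turn": [0,0,-28],"grip": 0},
  {"dp": [0,0,0],"turn": [0,0,-32],"grip": 0},
])

```text
time_s: 15.95
position: [0.586, -0.1119, 0.1137]
tcp_rot: [[0.8, 0.6, 0.003], [0.6, -0.8, -0.002], [0.001, 0.003, -1.0]]
force: [-3.6, -3.8, 19.2]
opening: 0.157
```

Emit:
jog_arm([
  {"dp": [0,0,0],"turn": [0,0,-4],"grip": 0},
  {"dp": [0,0,0],"turn": [0,0,-8],"grip": 0},
  {"dp": [0,0,0],"turn": [0,0,-12],"grip": 0},
  {"dp": [0,0,0],"turn": [0,0,-16],"grip": 0},
  {"dp": [0,0,0],"turn": [0,0,-20],"grip": 0},
  {"dp": [0,0,0],"turn": [0,0,-24],"grip": 0},
  {"dp": [0,0,0],"turn": [0,0,-28],"grip": 0},
  {"dp": [0,0,0],"turn": [0,0,-32],"grip": 0},
  {"dp": [0,0,0],"turn": [0,0,-34],"grip": 0},
  {"dp": [0,0,0],"turn": [0,0,-34],"grip": 0},
])

```text
time_s: 16.95
position: [0.5859, -0.1119, 0.1137]
tcp_rot: [[0.33, 0.944, 0.003], [0.944, -0.33, -0.002], [-0.001, 0.003, -1.0]]
force: [-4.5, -2.1, 20.0]
opening: 0.156
```

```bash
python3 -c "
from h import *
to((585.8,-112.2,113,72))
print(bot.read_state()['moment'])
a,d=vision.capture('top'); save(a,'top5');a,d=vision.capture('scene'); save(a[150:300,200:400].repeat(3,0).repeat(3,1),'s5')"
```

```text
t 16.95 p [ 585.9 -111.9  113.7] yaw 70.75 tilt [ 0.0025 -0.0019] F [-4.5 -2.1 20. ] op 0.156 j [-22.  37.  92.  -0.  51.  -2.]
(585.8, -112.2, 113, 72) dp [-0.3 -0.   0.7] turn [ 0.17  0.06 -1.25]
[-0.46914576  1.07753458  0.03021606]
```

View pics/s5.png

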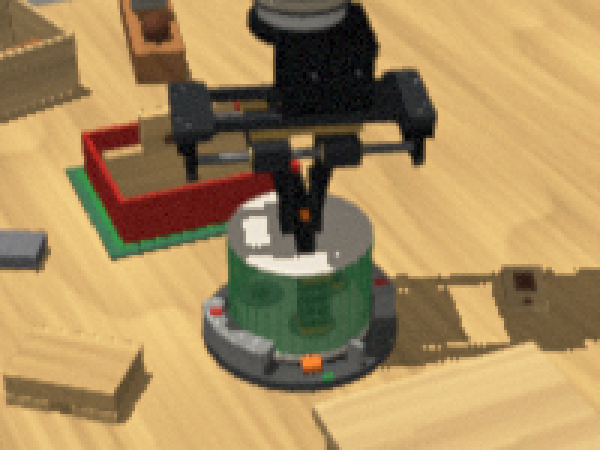

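Emit:
jog_arm([
  {"dp": [0,0,0],"turn": [0,0,-3],"grip": 0},
  {"dp": [0,0,-2],"turn": [0,0,-3],"grip": 0},
  {"dp": [0,0,-5],"turn": [0,0,-3],"grip": 0},
  {"dp": [0,0,-8],"turn": [0,0,-3],"grip": 0},
  {"dp": [0,0,-11],"turn": [0,0,-3],"grip": 0},
  {"dp": [0,0,-14],"turn": [0,0,-3],"grip": 0},
  {"dp": [0,0,-17],"turn": [0,0,-3],"grip": 0},
])

```text
time_s: 17.75
position: [0.5849, -0.1105, 0.127]
tcp_rot: [[0.282, 0.959, -0.0], [0.959, -0.282, 0.002], [0.001, -0.001, -1.0]]
force: [0.6, -1.4, -3.0]
opening: 0.155
```

```bash
python3 -c "
from h import *
to((585.8,-112.2,240,74))
print(bot.read_state()['moment'])"
```

```text
t 17.75 p [ 584.9 -110.5  127. ] yaw 73.64 tilt [-0.0002  0.0016] F [ 0.6 -1.4 -3. ] op 0.155 j [-21.  36.  92.   0.  52.  -5.]
(585.8, -112.2, 240, 74) dp [  -1.2    1.3 -113. ] turn [-0.04 -0.09 -0.36]
[-0.34249929 -0.16624158  0.05213323]
```

Emit:
jog_arm([
  {"dp": [-1,1,-5],"turn": [0,0,0],"grip": 0},
  {"dp": [-1.2,1.3,-12],"turn": [0,0,0],"grip": 0},
  {"dp": [-1.2,1.3,-22],"turn": [0,0,0],"grip": 0},
  {"dp": [-1.2,1.3,-32],"turn": [0,0,0],"grip": 0},
  {"dp": [-1.2,1.3,-44],"turn": [0,0,0],"grip": 0},
  {"dp": [-1.2,1.3,-58],"turn": [0,0,0],"grip": 0},
  {"dp": [-1.2,1.3,-74],"turn": [0,0,0],"grip": 0},
  {"dp": [-1.2,1.3,-92],"turn": [0,0,0],"grip": 0},
  {"dp": [-1.2,1.3,-110],"turn": [0,0,0],"grip": 0},
  {"dp": [-1.2,1.3,-120],"turn": [0,0,0],"grip": 0},
])

```text
time_s: 18.75
position: [0.5867, -0.1129, 0.2499]
tcp_rot: [[0.281, 0.96, 0.003], [0.96, -0.281, -0.001], [-0.0, 0.004, -1.0]]
force: [0.5, 0.6, -3.6]
opening: 0.157
```

```bash
python3 -c "
from h import *
to((582.3,348.4,245,74))
a,d=vision.capture('scene'); save(a,'s6')"
```

```text
t 18.75 p [ 586.7 -112.9  249.9] yaw 73.66 tilt [ 0.0033 -0.0011] F [ 0.5  0.6 -3.6] op 0.157 j [-22.  27.  85.   0.  68.  -5.]
(582.3, 348.4, 245, 74) dp [ 441.4 -134.     4.4] turn [ 0.2   0.01 -0.34]
```

View pics/s6.png

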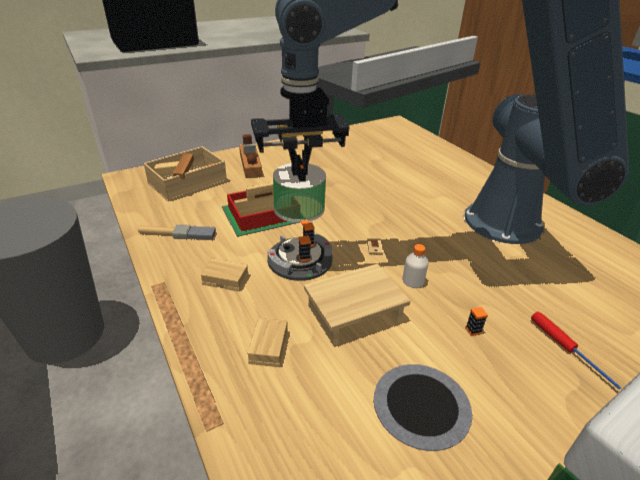

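Emit:
jog_arm([
  {"dp": [14,-4,0],"turn": [0,0,0],"grip": 0},
  {"dp": [40,-12,0],"turn": [0,0,0],"grip": 0},
  {"dp": [70,-21,0],"turn": [0,0,0],"grip": 0},
  {"dp": [100,-30,0],"turn": [0,0,0],"grip": 0},
  {"dp": [130,-40,0],"turn": [0,0,0],"grip": 0},
  {"dp": [160,-49,0],"turn": [0,0,0],"grip": 0},
  {"dp": [190,-58,0],"turn": [0,0,0],"grip": 0},
  {"dp": [220,-67,0],"turn": [0,0,0],"grip": 0},
  {"dp": [250,-76,0],"turn": [0,0,0],"grip": 0},
  {"dp": [280,-85,0],"turn": [0,0,0],"grip": 0},
])

```text
time_s: 19.8
position: [0.5815, 0.1821, 0.2459]
tcp_rot: [[0.281, 0.96, -0.003], [0.96, -0.281, 0.0], [-0.001, -0.003, -1.0]]
force: [-0.0, -0.2, -3.2]
opening: 0.16
```

Emit:
jog_arm([
  {"dp": [30,-9,0],"turn": [0,0,0],"grip": 0},
  {"dp": [60,-18,0],"turn": [0,0,0],"grip": 0},
  {"dp": [90,-27,0],"turn": [0,0,0],"grip": 0},
  {"dp": [120,-36,0],"turn": [0,0,0],"grip": 0},
  {"dp": [145,-44,0],"turn": [0,0,0],"grip": 0},
  {"dp": [158,-48,0],"turn": [0,0,0],"grip": 0},
  {"dp": [160,-49,0],"turn": [0,0,0],"grip": 0},
  {"dp": [160,-49,0],"turn": [0,0,0],"grip": 0},
  {"dp": [160,-49,0],"turn": [0,0,0],"grip": 0},
])

```text
time_s: 20.7
position: [0.581, 0.3459, 0.247]
tcp_rot: [[0.282, 0.959, -0.001], [0.959, -0.282, -0.001], [-0.001, -0.001, -1.0]]
force: [0.5, -1.1, -3.0]
opening: 0.154
```

```bash
python3 -c "
from h import *
to((582.3,348.4,115,74))
a,d=vision.capture('wrist'); save(a,'w7')
a,d=vision.capture('top'); save(a,'top7')"
```

```text
t 20.7 p [581.  345.9 247. ] yaw 73.6 tilt [-0.001  -0.0011] F [ 0.5 -1.1 -3. ] op 0.154 j [21. 34. 73. -0. 73. 38.]
(582.3, 348.4, 115, 74) dp [  3.    0.6 132. ] turn [-0.03  0.08 -0.4 ]
```

View pics/w7.png

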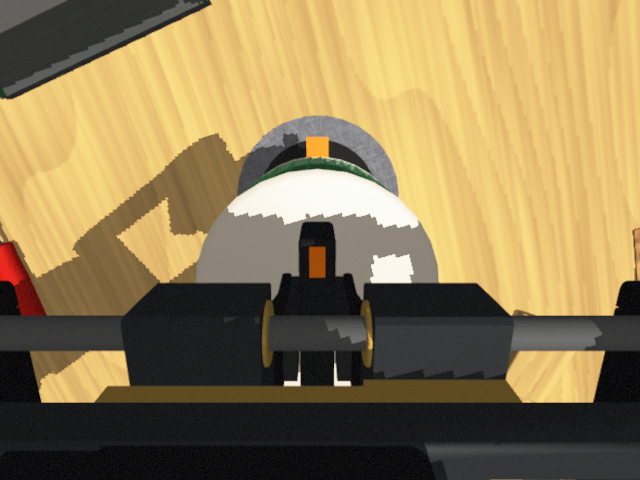

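View pics/top7.png

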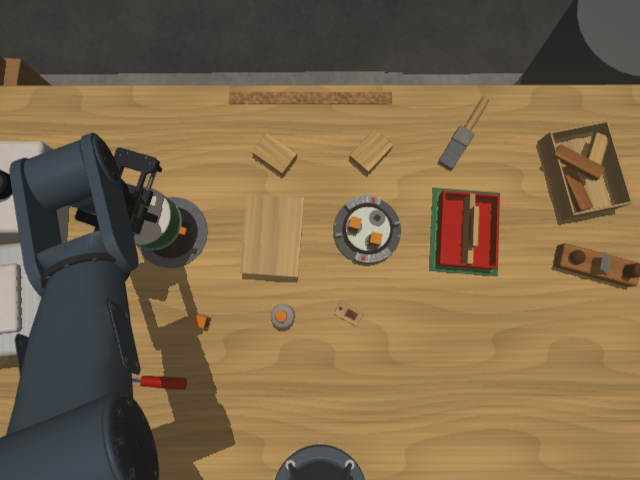

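```bash
python3 - <<'E'
from h import *
C=cloud('top',cv2.medianBlur(np.load('top0.npy'),3))
for v,u in [(160,30),(230,60),(260,75),(300,70),(200,60),(230,45),(300,10)]: print(v,u,C[v,u].round(3))
P=C[130:360,0:100].reshape(-1,3); P=P[P[:,2]>.08]
for x in np.arange(.3,.8,.05):
    q=P[abs(P[:,0]-x)<.025]
    if len(q): print(x.round(2),np.percentile(q[:,1],2).round(3),np.percentile(q[:,2],98).round(3))
E
```

```text
160 30 [0.715 0.612 0.152]
230 60 [0.581 0.59  0.045]
260 75 [0.516 0.565 0.013]
300 70 [0.424 0.571 0.012]
200 60 [0.649 0.591 0.053]
230 45 [0.572 0.592 0.108]
300 10 [0.42  0.592 0.219]
0.3 0.533 0.2
0.35 0.532 0.219
0.4 0.536 0.22
0.45 0.541 0.22
0.5 0.546 0.219
0.55 0.551 0.2
0.6 0.59 0.153
0.65 0.59 0.182
0.7 0.59 0.178
0.75 0.59 0.152
```

Emit:
jog_arm([
  {"dp": [3,0.6,15],"turn": [0,0,0],"grip": 0},
  {"dp": [3,0.6,40],"turn": [0,0,0],"grip": 0},
  {"dp": [3,0.6,65],"turn": [0,0,0],"grip": 0},
  {"dp": [3,0.6,90],"turn": [0,0,0],"grip": 0},
  {"dp": [3,0.6,110],"turn": [0,0,0],"grip": 0},
  {"dp": [3,0.6,125],"turn": [0,0,0],"grip": 0},
  {"dp": [3,0.6,132],"turn": [0,0,0],"grip": 0},
  {"dp": [3,0.6,132],"turn": [0,0,0],"grip": 0},
  {"dp": [3,0.6,132],"turn": [0,0,0],"grip": 0},
])

```text
time_s: 21.7
position: [0.5833, 0.3501, 0.1161]
tcp_rot: [[0.281, 0.96, 0.002], [0.96, -0.281, 0.001], [0.001, 0.001, -1.0]]
force: [0.1, -0.8, -1.4]
opening: 0.162
```

```bash
python3 -c "
from h import *
to((582.3,348.4,104,74))"
```

```text
t 21.7 p [583.3 350.1 116.1] yaw 73.66 tilt [0.0015 0.0006] F [ 0.1 -0.8 -1.4] op 0.162 j [22. 42. 79.  0. 59. 38.]
(582.3, 348.4, 104, 74) dp [-1.9 -0.5 12. ] turn [ 0.07 -0.06 -0.34]
```

Emit:
jog_arm([
  {"dp": [-1.9,-0.5,3],"turn": [0,0,0],"grip": 0},
  {"dp": [-1.9,-0.5,6],"turn": [0,0,0],"grip": 0},
  {"dp": [-1.9,-0.5,8.5],"turn": [0,0,0],"grip": 0},
  {"dp": [-1.9,-0.5,10.5],"turn": [0,0,0],"grip": 0},
  {"dp": [-1.9,-0.5,12],"turn": [0,0,0],"grip": 0},
  {"dp": [-1.9,-0.5,12],"turn": [0,0,0],"grip": 0},
  {"dp": [-1.9,-0.5,12],"turn": [0,0,0],"grip": 0},
])

```text
time_s: 22.4
position: [0.5817, 0.348, 0.1042]
tcp_rot: [[0.281, 0.96, 0.0], [0.96, -0.281, -0.0], [-0.0, 0.0, -1.0]]
force: [-1.6, -3.1, 4.1]
opening: 0.158
```

```bash
python3 -c "
from h import *
to((582.3,348.4,104,74))"
```

```text
t 22.4 p [581.7 348.  104.2] yaw 73.67 tilt [ 0.0004 -0.0003] F [-1.6 -3.1  4.1] op 0.158 j [21. 43. 80. -0. 57. 38.]
(582.3, 348.4, 104, 74) dp [0.6 0.5 0.2] turn [ 0.03  0.01 -0.33]
```

Contact. Release and rise, then head for the bench cartridge.

Emit:
jog_arm([
  {"dp": [0,0,0],"turn": [0,0,0],"grip": 0.5},
  {"dp": [0,0,0],"turn": [0,0,0],"grip": 0.5},
  {"dp": [0,0,0],"turn": [0,0,0],"grip": 0.5},
  {"dp": [0,0,0],"turn": [0,0,0],"grip": 0.5},
  {"dp": [0,0,-8],"turn": [0,0,0],"grip": 0.5},
  {"dp": [0,0,-30],"turn": [0,0,0],"grip": 0.5},
  {"dp": [0,0,-60],"turn": [0,0,0],"grip": 0.5},
  {"dp": [0,0,-90],"turn": [0,0,0],"grip": 0.5},
  {"dp": [0,0,-100],"turn": [0,0,0],"grip": 0.5},
  {"dp": [0,0,-100],"turn": [0,0,0],"grip": 0.5},
])

```text
time_s: 23.4
position: [0.5827, 0.3487, 0.2057]
tcp_rot: [[0.281, 0.96, 0.004], [0.96, -0.281, 0.002], [0.003, 0.004, -1.0]]
force: [-0.4, 0.3, 0.2]
opening: 0.502
```

```bash
python3 - <<'E'
from h import *
I=info('wrist')
a,d=vision.capture('wrist'); save(a,'w8'); d=cv2.medianBlur(d,3); C=cloud('wrist',d,I); Z=C[...,2]
rrect(C,(Z>.11)&(Z<.125),'bar')
r,P=rrect(C,(Z>.08)&(Z<.1),'hoodtop'); print(cv2.minEnclosingCircle(P.astype(np.float32)))
a,d=vision.capture('top'); save(a,'top8'); d=cv2.medianBlur(d,3); C=cloud('top',d); Z=C[...,2]
def box(v0,v1,u0,u1):
    m=np.zeros((480,640),bool); m[v0:v1,u0:u1]=1; return m
hsv=cv2.cvtColor(a,cv2.COLOR_RGB2HSV); org=(hsv[...,0]>8)&(hsv[...,0]<16)&(hsv[...,1]>180)
print('tops')
n,l,s,c=cv2.connectedComponentsWithStats((box(200,260,335,400)&(Z>.07)).astype(np.uint8),connectivity=4)
for k in range(1,n):
    if s[k,4]>30: rrect(C,l==k,'pot cart')
n,l,s,c=cv2.connectedComponentsWithStats((box(300,345,185,225)&(Z>.045)).astype(np.uint8),connectivity=4)
for k in range(1,n):
    if s[k,4]>30: rrect(C,l==k,'bench cart')
rrect(C,box(180,285,425,505)&(Z>.085),'boardtop'); rrect(C,box(180,285,425,505)&(Z>.043)&(Z<.06),'rim')
to((376.8,264.5,150,-15))
E
```

```text
bar 2238 [581.2 348.8] [69.9 13.8] 73.9 cen [582.  351.1] z 0.1218
hoodtop 16062 [581.5 348.6] [113.9 114.4] 27.5 cen [582.9 353.5] z 0.0918
((581.2290649414062, 348.4361267089844), 57.68598556518555)
tops
pot cart 125 [591.5 -78.6] [23.6 24.4] 75.0 cen [590.5 -78.2] z 0.086
pot cart 133 [ 556.9 -124.5] [24.2 25. ] 74.7 cen [ 555.7 -123.6] z 0.0856
bench cart 128 [376.6 264.6] [24.3 24.3] 75.0 cen [376.6 264. ] z 0.0564
boardtop 249 [ 582.3 -343.2] [13.6 90.2] 85.3 cen [ 581.4 -342.1] z 0.0926
rim 978 [ 582.1 -343.2] [131.3 171.2] 85.1 cen [ 580.3 -343.4] z 0.0477
t 23.5 p [580.8 347.9 202.3] yaw 73.66 tilt [-0.0017 -0.0007] F [-0.7  0.5 -0. ] op 0.501 j [21. 36. 76. -0. 68. 38.]
(376.8, 264.5, 150, -15) dp [-137.4 -172.2   52.8] turn [-2.000e-02  1.200e-01  8.866e+01]
```

View pics/w8.png

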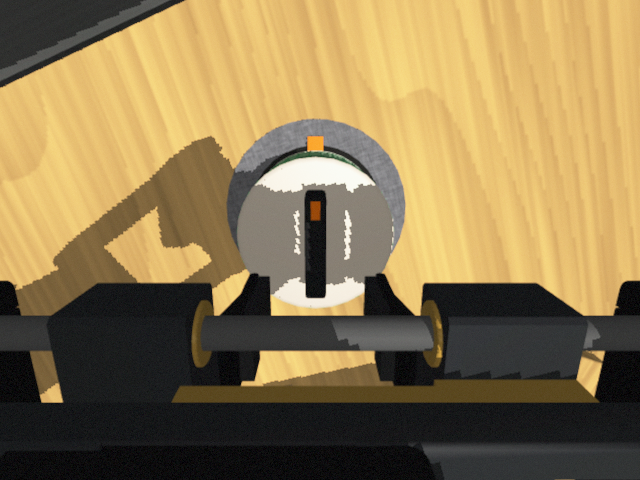

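View pics/top8.png

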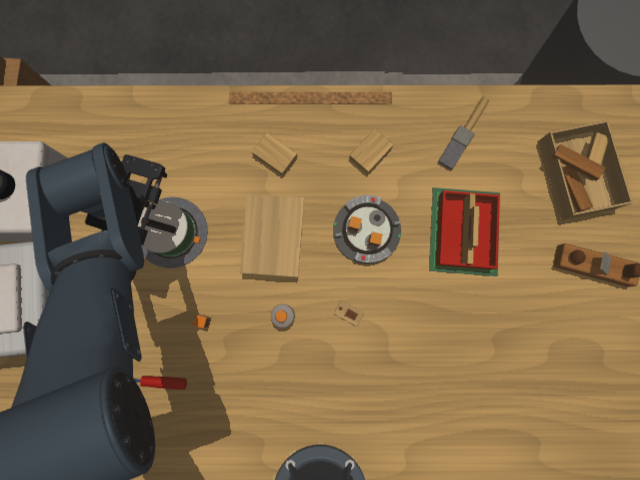

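```bash
python3 - <<'E'
from h import *
to((376.7,264.6,130,75),(376.7,264.6,38,75))
a,d=vision.capture('top')
C=cloud('top',cv2.medianBlur(d,3)); print(C[217,377],C[216,374])
E
```

```text
t 23.5 p [580.8 347.9 202.3] yaw 73.66 tilt [-0.0017 -0.0007] F [-0.7  0.5 -0. ] op 0.501 j [21. 36. 76. -0. 68. 38.]
(376.7, 264.6, 130, 75) dp [-137.3 -172.3   72.8] turn [-0.08  0.06 -1.34]
(376.7, 264.6, 38, 75) dp [-137.2 -172.2  164.8] turn [-0.08  0.06 -1.34]
[ 0.61085672 -0.13461492  0.03131245] [ 0.61298409 -0.12755384  0.03273388]
```

Emit:
jog_arm([
  {"dp": [-10,-12,0],"turn": [0,0,0],"grip": 0.6},
  {"dp": [-30,-37,0],"turn": [0,0,-0.3],"grip": 0.6},
  {"dp": [-50,-62,5],"turn": [0,0,-0.6],"grip": 0.6},
  {"dp": [-70,-87,15],"turn": [0,0,-0.9],"grip": 0.6},
  {"dp": [-90,-112,30],"turn": [0,0,-1.3],"grip": 0.6},
  {"dp": [-110,-137,45],"turn": [0,0,-1.3],"grip": 0.6},
  {"dp": [-125,-157,60],"turn": [0,0,-1.3],"grip": 0.6},
  {"dp": [-135,-170,70],"turn": [0,0,-1.3],"grip": 0.6},
  {"dp": [-137,-172,73],"turn": [0,0,-1.3],"grip": 0.6},
  {"dp": [-137,-172,73],"turn": [0,0,-1.3],"grip": 0.6},
])

```text
time_s: 24.55
position: [0.3775, 0.2649, 0.1294]
tcp_rot: [[0.26, 0.966, -0.002], [0.966, -0.26, -0.001], [-0.001, -0.002, -1.0]]
force: [0.3, 0.3, 0.3]
opening: 0.599
```

```bash
python3 - <<'E'
from h import *
I=info('wrist')
a,d=vision.capture('wrist'); save(a,'w9'); d=cv2.medianBlur(d,3); C=cloud('wrist',d,I); Z=C[...,2]
rrect(C,(Z>.05)&(Z<.062),'cart')
to((376.7,264.6,130,75),(376.7,264.6,38,75))
E
```

```text
cart 1713 [536.3 329.3] [17.8 82.5] 23.4 cen [530.3 335. ] z 0.0562
t 24.6 p [378.9 265.4 130. ] yaw 74.95 tilt [0.0004 0.0002] F [ 0.9 -1.  -0.7] op 0.603 j [ 21.  28. 111.   0.  41.  36.]
(376.7, 264.6, 130, 75) dp [-1.4 -1.9  0. ] turn [ 0.02 -0.02 -0.05]
(376.7, 264.6, 38, 75) dp [-1.4 -2.  92. ] turn [ 0.02 -0.02 -0.05]
```

View pics/w9.png

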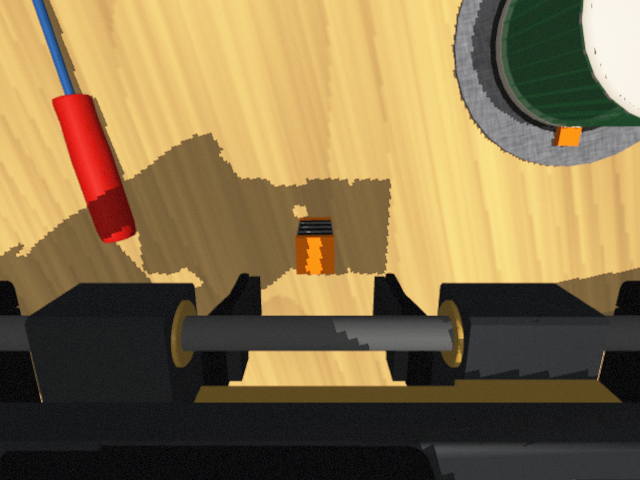

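```bash
python3 - <<'E'
from h import *
print(ray('wrist',315,254,.056), ray('wrist',298,274,.056),ray('wrist',333,234,.056))
E
```

```text
[0.37732712 0.26491941 0.056     ] [0.3633884  0.25478833 0.056     ] [0.39145145 0.27459154 0.056     ]
```

Consistent. Descend and grasp.

Emit:
jog_arm([
  {"dp": [-1.2,-1.7,25],"turn": [0,0,0],"grip": 0.6},
  {"dp": [-1.2,-1.7,50],"turn": [0,0,0],"grip": 0.6},
  {"dp": [-1.2,-1.7,75],"turn": [0,0,0],"grip": 0.6},
  {"dp": [-1.2,-1.7,88],"turn": [0,0,0],"grip": 0.6},
  {"dp": [-1.2,-1.7,92],"turn": [0,0,0],"grip": 0.6},
  {"dp": [-1.2,-1.7,92],"turn": [0,0,0],"grip": 0.6},
  {"dp": [-1.2,-1.7,92],"turn": [0,0,0],"grip": 0.6},
])

```text
time_s: 25.3
position: [0.3772, 0.2649, 0.0389]
tcp_rot: [[0.26, 0.966, 0.002], [0.966, -0.26, 0.001], [0.001, 0.002, -1.0]]
force: [-0.4, 0.5, 0.9]
opening: 0.6
```

```bash
python3 - <<'E'
from h import *
to((376.9,264.7,38,75))
E
```

```text
t 25.3 p [377.2 264.9  38.9] yaw 74.96 tilt [0.0019 0.0008] F [-0.4  0.5  0.9] op 0.6 j [ 21.  39. 114.   0.  27.  36.]
(376.9, 264.7, 38, 75) dp [-0.2 -0.2  0.9] turn [ 0.09 -0.07 -0.04]
```

Emit:
jog_arm([
  {"dp": [0,0,0],"turn": [0,0,0],"grip": 0},
  {"dp": [0,0,0],"turn": [0,0,0],"grip": 0},
  {"dp": [0,0,0],"turn": [0,0,0],"grip": 0},
  {"dp": [0,0,0],"turn": [0,0,0],"grip": 0},
  {"dp": [0,0,0],"turn": [0,0,0],"grip": 0},
  {"dp": [0,0,0],"turn": [0,0,0],"grip": 0},
  {"dp": [0,0,0],"turn": [0,0,0],"grip": 0},
  {"dp": [0,0,0],"turn": [0,0,0],"grip": 0},
])

```text
time_s: 26.1
position: [0.3761, 0.2645, 0.0386]
tcp_rot: [[0.259, 0.966, 0.0], [0.966, -0.259, 0.0], [0.0, 0.0, -1.0]]
force: [-1.0, -0.5, 3.9]
opening: 0.274
```

Emit:
jog_arm([
  {"dp": [0,0,-10],"turn": [0,0,0],"grip": 0},
  {"dp": [0,0,-30],"turn": [0,0,0],"grip": 0},
  {"dp": [0,0,-60],"turn": [0,0,0],"grip": 0},
  {"dp": [0,0,-90],"turn": [0,0,0],"grip": 0},
  {"dp": [0,0,-120],"turn": [0,0,0],"grip": 0},
  {"dp": [0,0,-145],"turn": [0,0,0],"grip": 0},
  {"dp": [0,0,-160],"turn": [0,0,0],"grip": 0},
  {"dp": [0,0,-165],"turn": [0,0,0],"grip": 0},
])

```text
time_s: 26.9
position: [0.3766, 0.2647, 0.2054]
tcp_rot: [[0.259, 0.966, 0.003], [0.966, -0.259, 0.001], [0.002, 0.003, -1.0]]
force: [0.4, -0.3, -0.8]
opening: 0.275
```

```bash
python3 - <<'E'
from h import *
to((380,200,205,75))
a,d=vision.capture('top'); save(a,'top10'); d=cv2.medianBlur(d,3); C=cloud('top',d); Z=C[...,2]
def box(v0,v1,u0,u1):
    m=np.zeros((480,640),bool); m[v0:v1,u0:u1]=1; return m
rrect(C,box(180,285,425,505)&(Z>.085),'boardtop'); rrect(C,box(180,285,425,505)&(Z>.043)&(Z<.06),'rim')
w=np.radians(-4.9); ex=np.array([np.cos(w),np.sin(w)]); ey=np.array([-ex[1],ex[0]])
c=np.array([582.1,-343.2])
for n,a_,b in [('A',0,-35),('B',38,35),('C',-38,35)]: print(n,(c+a_*ex+b*ey).round(1))
E
```

```text
t 26.9 p [376.6 264.7 205.4] yaw 74.97 tilt [0.0035 0.0014] F [ 0.4 -0.3 -0.8] op 0.275 j [ 21.  20. 107.   0.  53.  36.]
(380, 200, 205, 75) dp [-61.6  20.    0.3] turn [ 0.17 -0.13 -0.03]
boardtop 250 [ 581.6 -342.9] [12.9 90.7] 85.2 cen [ 581.  -342.2] z 0.0923
rim 992 [ 581.5 -343.4] [132.5 170.8] 85.1 cen [ 579.1 -343.7] z 0.0475
A [ 579.1 -378.1]
B [ 623.  -311.6]
C [ 547.2 -305.1]
```

View pics/top10.png

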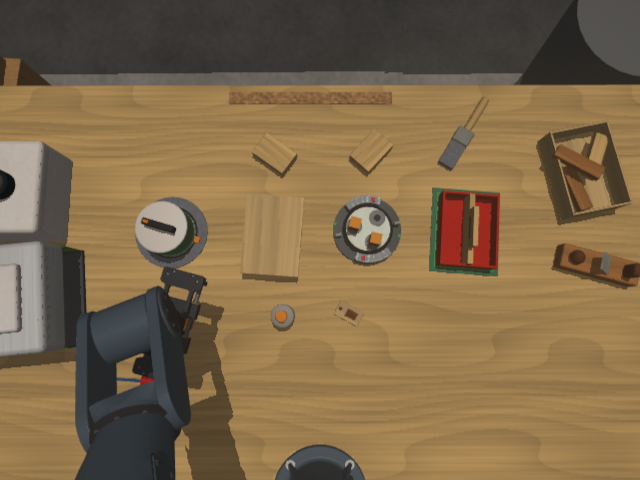

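```bash
python3 - <<'E'
from h import *
to((579,-378,205,85.1))
E
```

```text
t 26.95 p [376.5 264.6 205. ] yaw 74.97 tilt [0.0029 0.0011] F [0.2 0.4 0.2] op 0.271 j [ 21.  20. 107.  -0.  53.  36.]
(579, -378, 205, 85.1) dp [-5.681e+02  3.622e+02 -1.000e-01] turn [  0.15  -0.09 -10.13]
```

Emit:
jog_arm([
  {"dp": [-15,10,0],"turn": [0,0,-0.4],"grip": 0},
  {"dp": [-45,29,0],"turn": [0,0,-1],"grip": 0},
  {"dp": [-80,51,0],"turn": [0,0,-1.5],"grip": 0},
  {"dp": [-115,73,0],"turn": [0,0,-2],"grip": 0},
  {"dp": [-150,95,0],"turn": [0,0,-2.5],"grip": 0},
  {"dp": [-185,118,0],"turn": [0,0,-3],"grip": 0},
  {"dp": [-220,140,0],"turn": [0,0,-4],"grip": 0},
  {"dp": [-255,162,0],"turn": [0,0,-5],"grip": 0},
  {"dp": [-290,185,0],"turn": [0,0,-6],"grip": 0},
  {"dp": [-325,207,0],"turn": [0,0,-7],"grip": 0},
])

```text
time_s: 27.95
position: [0.4911, -0.1047, 0.2021]
tcp_rot: [[0.14, 0.99, -0.002], [0.99, -0.14, 0.001], [0.001, -0.003, -1.0]]
force: [0.1, 1.2, -0.1]
opening: 0.276
```

```bash
python3 - <<'E'
from h import *
to((579,-378,205,85.1))
E
```

```text
t 27.95 p [ 491.1 -104.7  202.1] yaw 81.97 tilt [-0.0024  0.0013] F [ 0.1  1.2 -0.1] op 0.276 j [-25.  23. 101.   0.  55. -17.]
(579, -378, 205, 85.1) dp [-258.4  125.2   -3.4] turn [-0.14 -0.06 -3.13]
```

Emit:
jog_arm([
  {"dp": [-35,17,-2],"turn": [0,0,-0.5],"grip": 0},
  {"dp": [-70,34,-3],"turn": [0,0,-1],"grip": 0},
  {"dp": [-105,51,-3],"turn": [0,0,-1.5],"grip": 0},
  {"dp": [-140,68,-3],"turn": [0,0,-2],"grip": 0},
  {"dp": [-175,85,-3],"turn": [0,0,-2.5],"grip": 0},
  {"dp": [-210,102,-3],"turn": [0,0,-3],"grip": 0},
  {"dp": [-240,116,-3],"turn": [0,0,-3.1],"grip": 0},
  {"dp": [-256,124,-3],"turn": [0,0,-3.1],"grip": 0},
  {"dp": [-258,125,-3],"turn": [0,0,-3.1],"grip": 0},
  {"dp": [-258,125,-3],"turn": [0,0,-3.1],"grip": 0},
])

```text
time_s: 28.95
position: [0.5784, -0.3754, 0.2046]
tcp_rot: [[0.087, 0.996, -0.003], [0.996, -0.087, 0.003], [0.003, -0.003, -1.0]]
force: [-0.4, 0.6, -1.2]
opening: 0.273
```

Emit:
jog_arm([
  {"dp": [0,0,0],"turn": [0,0,0],"grip": 0},
])

```text
time_s: 29.05
position: [0.5785, -0.3743, 0.2054]
tcp_rot: [[0.085, 0.996, -0.002], [0.996, -0.085, 0.002], [0.002, -0.002, -1.0]]
force: [0.7, 0.2, -0.8]
opening: 0.276
```

```bash
python3 - <<'E'
from h import *
a,d=vision.capture('top'); save(a,'top11'); 
I=info('wrist')
a,d=vision.capture('wrist'); save(a,'w11'); d=cv2.medianBlur(d,3); C=cloud('wrist',d,I); Z=C[...,2]
rrect(C,(Z>.085)&(Z<.1),'boardtop')
to((579,-378,205,85.1))
E
```

```text
boardtop 2286 [ 580.8 -342.9] [11.7 90.2] 85.1 cen [ 580.9 -342.5] z 0.0937
t 29.15 p [ 578.9 -374.5  206.1] yaw 85.13 tilt [-0.0011  0.0012] F [ 0.3 -0.1  0.1] op 0.274 j [-42.  37.  73.   0.  70. -37.]
(579, -378, 205, 85.1) dp [-3.5  0.4  1.1] turn [-0.07 -0.06  0.03]
```

View pics/w11.png

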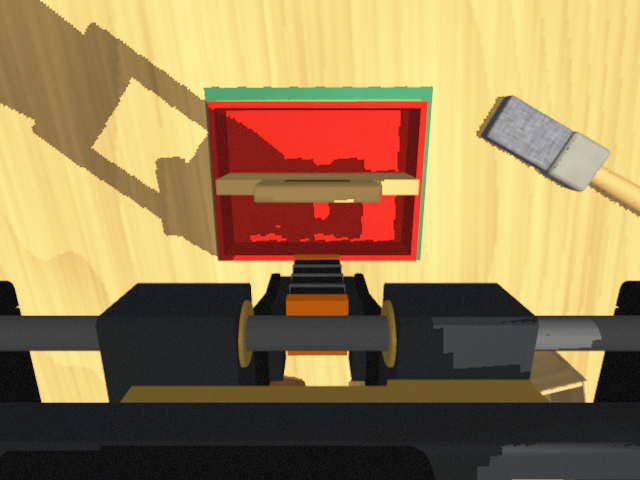

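View pics/top11.png

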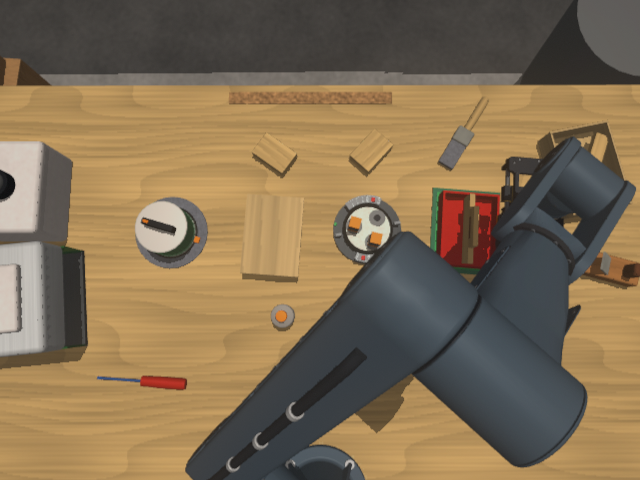

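Emit:
jog_arm([
  {"dp": [-3.5,0,20],"turn": [0,0,0],"grip": 0},
  {"dp": [-3.5,0,45],"turn": [0,0,0],"grip": 0},
  {"dp": [-3.5,0,70],"turn": [0,0,0],"grip": 0},
  {"dp": [-3.5,0,70],"turn": [0,0,0],"grip": 0},
  {"dp": [-3.5,0,70],"turn": [0,0,0],"grip": 0},
])

```text
time_s: 29.65
position: [0.579, -0.3788, 0.1366]
tcp_rot: [[0.085, 0.996, -0.001], [0.996, -0.085, 0.001], [0.001, -0.001, -1.0]]
force: [1.1, -0.6, -0.0]
opening: 0.267
```

```bash
python3 - <<'E'
from h import *
to((578.7,-378,47,85.1))
E
```

```text
t 29.65 p [ 579.  -378.8  136.6] yaw 85.1 tilt [-0.0005  0.0006] F [ 1.1 -0.6 -0. ] op 0.267 j [-42.  42.  76.   0.  62. -38.]
(578.7, -378, 47, 85.1) dp [ 0.7 -0.3 89.6] turn [-0.03 -0.03  0.  ]
```

Emit:
jog_arm([
  {"dp": [0.7,0,20],"turn": [0,0,0],"grip": 0},
  {"dp": [0.7,0,40],"turn": [0,0,0],"grip": 0},
  {"dp": [0.7,0,60],"turn": [0,0,0],"grip": 0},
  {"dp": [0.7,0,75],"turn": [0,0,0],"grip": 0},
  {"dp": [0.7,0,84],"turn": [0,0,0],"grip": 0},
  {"dp": [0.7,0,87],"turn": [0,0,0],"grip": 0},
  {"dp": [0.7,0,89],"turn": [0,0,0],"grip": 0},
  {"dp": [0.7,0,90],"turn": [0,0,0],"grip": 0},
  {"dp": [0.7,0,90],"turn": [0,0,0],"grip": 0},
])

```text
time_s: 30.55
position: [0.5794, -0.3793, 0.047]
tcp_rot: [[0.086, 0.996, 0.001], [0.996, -0.086, -0.001], [-0.001, 0.001, -1.0]]
force: [-0.3, -0.1, -0.8]
opening: 0.275
```

```bash
python3 - <<'E'
from h import *
to((578.7,-378,47,85.1))
E
```

```text
t 30.55 p [ 579.4 -379.3   47. ] yaw 85.06 tilt [ 0.0009 -0.0008] F [-0.3 -0.1 -0.8] op 0.275 j [-42.  48.  79.   0.  53. -37.]
(578.7, -378, 47, 85.1) dp [ 1.2 -0.8  0. ] turn [ 0.06  0.04 -0.04]
```

Just above the floor; one more mm, then release.

Emit:
jog_arm([
  {"dp": [0.5,0,1],"turn": [0,0,0],"grip": 0},
  {"dp": [0.5,0,1],"turn": [0,0,0],"grip": 0},
  {"dp": [0.5,0,1],"turn": [0,0,0],"grip": 0.4},
  {"dp": [0.5,0,1],"turn": [0,0,0],"grip": 0.4},
  {"dp": [0.5,0,1],"turn": [0,0,0],"grip": 0.4},
  {"dp": [0.5,0,1],"turn": [0,0,0],"grip": 0.4},
  {"dp": [0.5,0,-10],"turn": [0,0,0],"grip": 0.4},
  {"dp": [0.5,0,-40],"turn": [0,0,0],"grip": 0.4},
  {"dp": [0.5,0,-80],"turn": [0,0,0],"grip": 0.5},
  {"dp": [0.5,0,-120],"turn": [0,0,0],"grip": 0.6},
])

```text
time_s: 31.55
position: [0.5789, -0.3781, 0.1678]
tcp_rot: [[0.086, 0.996, -0.001], [0.996, -0.086, 0.001], [0.001, -0.001, -1.0]]
force: [0.3, -0.4, -0.4]
opening: 0.503
```

```bash
python3 - <<'E'
from h import *
to((591.2,-78.3,200,75))
E
```

```text
t 31.55 p [ 578.9 -378.1  167.8] yaw 85.06 tilt [-0.0006  0.0007] F [ 0.3 -0.4 -0.4] op 0.503 j [-42.  39.  75.   0.  66. -37.]
(591.2, -78.3, 200, 75) dp [299.8 -13.5 -32. ] turn [-0.04 -0.03 10.06]
```

Emit:
jog_arm([
  {"dp": [15,-1,-12],"turn": [0,0,0.5],"grip": 0.6},
  {"dp": [45,-2,-22],"turn": [0,0,2],"grip": 0.6},
  {"dp": [85,-4,-32],"turn": [0,0,4],"grip": 0.6},
  {"dp": [125,-6,-32],"turn": [0,0,6],"grip": 0.6},
  {"dp": [165,-8,-32],"turn": [0,0,8],"grip": 0.6},
  {"dp": [205,-10,-32],"turn": [0,0,10],"grip": 0.6},
  {"dp": [245,-11,-32],"turn": [0,0,10],"grip": 0.6},
  {"dp": [280,-13,-32],"turn": [0,0,10],"grip": 0.6},
  {"dp": [298,-13.5,-32],"turn": [0,0,10],"grip": 0.6},
  {"dp": [300,-13.5,-32],"turn": [0,0,10],"grip": 0.6},
])

```text
time_s: 32.55
position: [0.5909, -0.0759, 0.1983]
tcp_rot: [[0.254, 0.967, -0.001], [0.967, -0.254, 0.0], [0.0, -0.001, -1.0]]
force: [0.5, -0.2, 0.0]
opening: 0.6
```

Emit:
jog_arm([
  {"dp": [0,0,0],"turn": [0,0,0],"grip": 0.6},
  {"dp": [0,0,0],"turn": [0,0,0],"grip": 0.6},
])

```text
time_s: 32.75
position: [0.5917, -0.0799, 0.1983]
tcp_rot: [[0.259, 0.966, 0.0], [0.966, -0.259, -0.001], [-0.001, 0.001, -1.0]]
force: [-1.1, -0.0, -0.2]
opening: 0.601
```

```bash
python3 - <<'E'
from h import *
a,d=vision.capture('scene'); save(a,'s12')
I=info('wrist')
a,d=vision.capture('wrist'); save(a,'w12'); d=cv2.medianBlur(d,3); C=cloud('wrist',d,I); Z=C[...,2]
n,l,s,c=cv2.connectedComponentsWithStats(((Z>.08)&(Z<.092)).astype(np.uint8),connectivity=4)
for k in range(1,n):
    if s[k,4]>200: print(c[k]);rrect(C,l==k,'pot cart')
to((591.2,-78.3,68,75))
E
```

```text
[315.  233.5]
pot cart 1118 [590.6 -78.4] [24.  23.3] 75.0 cen [590.8 -77.8] z 0.0868
[286.18380062 299.56593977]
pot cart 963 [ 556. -123.] [22.3 25.2] 74.6 cen [ 556.1 -122.3] z 0.0867
t 32.85 p [591.6 -80.1 198.3] yaw 74.94 tilt [ 0.0002 -0.0005] F [ 0.1  0.7 -0.4] op 0.605 j [-18.  30.  88.  -0.  61.  -3.]
(591.2, -78.3, 68, 75) dp [  1.7  -0.9 130.3] turn [ 0.02  0.02 -0.06]
```

View pics/w12.png

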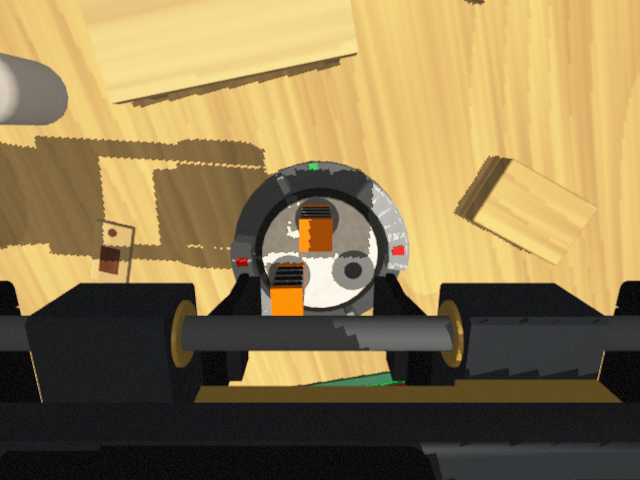

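View pics/s12.png

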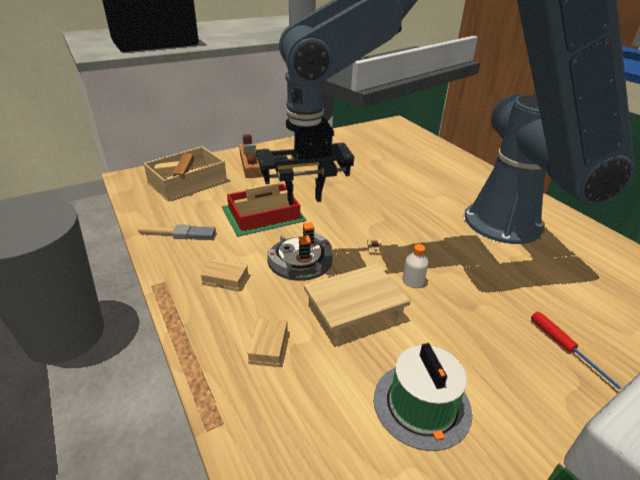

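Emit:
jog_arm([
  {"dp": [1.5,-0.6,25],"turn": [0,0,0],"grip": 0.6},
  {"dp": [1.5,-0.6,50],"turn": [0,0,0],"grip": 0.6},
  {"dp": [1.5,-0.6,80],"turn": [0,0,0],"grip": 0.6},
  {"dp": [1.5,-0.6,105],"turn": [0,0,0],"grip": 0.6},
  {"dp": [1.5,-0.6,122],"turn": [0,0,0],"grip": 0.6},
  {"dp": [1.5,-0.6,130],"turn": [0,0,0],"grip": 0.6},
  {"dp": [1.5,-0.6,130],"turn": [0,0,0],"grip": 0.6},
  {"dp": [1.5,-0.6,130],"turn": [0,0,0],"grip": 0.6},
])

```text
time_s: 33.65
position: [0.5919, -0.0775, 0.0689]
tcp_rot: [[0.258, 0.966, 0.001], [0.966, -0.258, -0.0], [-0.0, 0.001, -1.0]]
force: [-0.3, -0.3, -0.1]
opening: 0.601
```

```bash
python3 - <<'E'
from h import *
to((590.9,-78.4,68,75))
E
```

```text
t 33.65 p [591.9 -77.5  68.9] yaw 75.02 tilt [ 0.0012 -0.0004] F [-0.3 -0.3 -0.1] op 0.601 j [-18.  41.  93.  -0.  46.  -3.]
(590.9, -78.4, 68, 75) dp [-1.2 -0.7  0.9] turn [0.07 0.01 0.02]
```

Emit:
jog_arm([
  {"dp": [-1,-0.7,0.5],"turn": [0,0,0],"grip": 0.6},
  {"dp": [-1,-0.7,0.5],"turn": [0,0,0],"grip": 0},
  {"dp": [-1,-0.7,0.5],"turn": [0,0,0],"grip": 0},
  {"dp": [-1,-0.7,0.5],"turn": [0,0,0],"grip": 0},
  {"dp": [-1,-0.7,0.5],"turn": [0,0,0],"grip": 0},
  {"dp": [-1,-0.7,0.5],"turn": [0,0,0],"grip": 0},
  {"dp": [-1,-0.7,0.5],"turn": [0,0,0],"grip": 0},
  {"dp": [-1,-0.7,0.5],"turn": [0,0,0],"grip": 0},
  {"dp": [-1,-0.7,0.5],"turn": [0,0,0],"grip": 0},
])

```text
time_s: 34.55
position: [0.5905, -0.0775, 0.068]
tcp_rot: [[0.258, 0.966, 0.0], [0.966, -0.258, 0.0], [0.0, 0.0, -1.0]]
force: [-0.3, -0.3, 1.3]
opening: 0.276
```

Emit:
jog_arm([
  {"dp": [0,0,-10],"turn": [0,0,0],"grip": 0},
  {"dp": [0,0,-30],"turn": [0,0,0],"grip": 0},
  {"dp": [0,0,-60],"turn": [0,0,0],"grip": 0},
  {"dp": [0,0,-90],"turn": [0,0,0],"grip": 0},
  {"dp": [0,0,-115],"turn": [0,0,0],"grip": 0},
  {"dp": [0,0,-130],"turn": [0,0,0],"grip": 0},
  {"dp": [0,0,-130],"turn": [0,0,0],"grip": 0},
])

```text
time_s: 35.25
position: [0.5919, -0.078, 0.2009]
tcp_rot: [[0.258, 0.966, 0.006], [0.966, -0.258, -0.002], [-0.0, 0.006, -1.0]]
force: [0.8, -0.1, -0.5]
opening: 0.279
```

```bash
python3 - <<'E'
from h import *
a,d=vision.capture('top'); save(a,'top13'); d=cv2.medianBlur(d,3); C=cloud('top',d); Z=C[...,2]
def box(v0,v1,u0,u1):
    m=np.zeros((480,640),bool); m[v0:v1,u0:u1]=1; return m
rrect(C,box(180,285,425,505)&(Z>.085)&(Z<.1),'boardtop'); rrect(C,box(180,285,425,505)&(Z>.043)&(Z<.053),'rim')
w=np.radians(-4.9); ex=np.array([np.cos(w),np.sin(w)]); ey=np.array([-ex[1],ex[0]])
c=np.array([581.3,-343.1])
for n,a_,b in [('A',0,-35),('B',38,35),('C',-38,35)]: print(n,(c+a_*ex+b*ey).round(1))
B=c+38*ex+35*ey
to((B[0],B[1],200,85.1))
E
```

```text
boardtop 255 [ 582.  -343.1] [13.7 90.1] 84.8 cen [ 581.1 -341.9] z 0.0928
rim 761 [ 582.  -343.1] [132.2 171.1] 84.9 cen [ 579.7 -343.2] z 0.0471
A [ 578.3 -378. ]
B [ 622.2 -311.5]
C [ 546.4 -305. ]
t 35.3 p [590.8 -77.7 199.2] yaw 75.06 tilt [ 0.0026 -0.0009] F [-0.9 -0.6 -0. ] op 0.275 j [-18.  30.  89.  -0.  61.  -3.]
(np.float64(622.1507135650623), np.float64(-311.47375771253826), 200, 85.1) dp [-217.8   90.5   -0.5] turn [  0.16   0.03 -10.04]
```

View pics/top13.png

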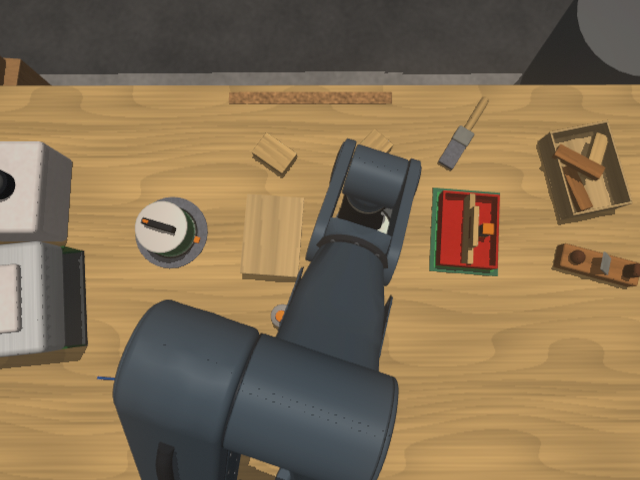

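Emit:
jog_arm([
  {"dp": [-12,5,0],"turn": [0,0,-0.5],"grip": 0},
  {"dp": [-40,16,0],"turn": [0,0,-2],"grip": 0},
  {"dp": [-75,31,0],"turn": [0,0,-4],"grip": 0},
  {"dp": [-110,46,0],"turn": [0,0,-6],"grip": 0},
  {"dp": [-145,60,0],"turn": [0,0,-8],"grip": 0},
  {"dp": [-180,75,0],"turn": [0,0,-10],"grip": 0},
  {"dp": [-208,86,0],"turn": [0,0,-10],"grip": 0},
  {"dp": [-218,90.5,0],"turn": [0,0,-10],"grip": 0},
  {"dp": [-218,90.5,0],"turn": [0,0,-10],"grip": 0},
  {"dp": [-218,90.5,0],"turn": [0,0,-10],"grip": 0},
])

```text
time_s: 36.3
position: [0.6208, -0.3103, 0.1966]
tcp_rot: [[0.086, 0.996, -0.002], [0.996, -0.086, 0.002], [0.002, -0.003, -1.0]]
force: [-0.6, -0.6, -1.0]
opening: 0.274
```

Emit:
jog_arm([
  {"dp": [0,0,0],"turn": [0,0,0],"grip": 0},
  {"dp": [0,0,0],"turn": [0,0,0],"grip": 0},
])

```text
time_s: 36.5
position: [0.6216, -0.3097, 0.1979]
tcp_rot: [[0.084, 0.996, -0.001], [0.996, -0.084, 0.001], [0.001, -0.001, -1.0]]
force: [0.2, 0.6, 0.3]
opening: 0.275
```

```bash
python3 - <<'E'
from h import *
to((622.2,-311.5,76,85.1))
a,d=vision.capture('scene'); save(a[140:290,180:400].repeat(3,0).repeat(3,1),'s14')
E
```

```text
t 36.5 p [ 621.6 -309.7  197.9] yaw 85.17 tilt [-0.0005  0.0007] F [0.2 0.6 0.3] op 0.275 j [-36.  38.  73.   0.  69. -31.]
(622.2, -311.5, 76, 85.1) dp [ -1.8   0.8 121.9] turn [-0.03 -0.04  0.07]
```

View pics/s14.png

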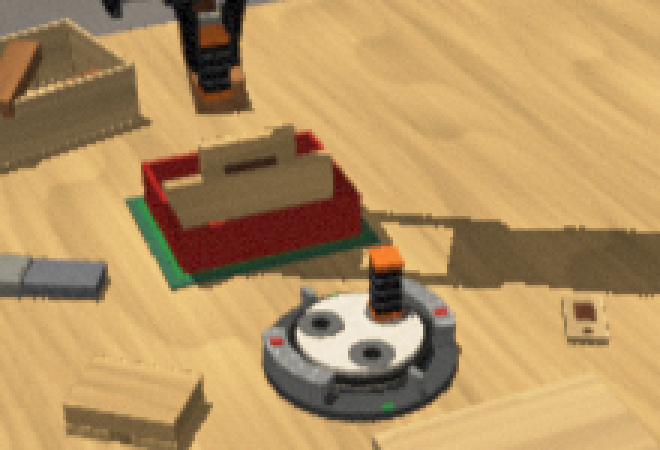

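Emit:
jog_arm([
  {"dp": [-1.8,0.8,20],"turn": [0,0,0],"grip": 0},
  {"dp": [-1.8,0.8,45],"turn": [0,0,0],"grip": 0},
  {"dp": [-1.8,0.8,75],"turn": [0,0,0],"grip": 0},
  {"dp": [-1.8,0.8,100],"turn": [0,0,0],"grip": 0},
  {"dp": [-1.8,0.8,122],"turn": [0,0,0],"grip": 0},
  {"dp": [-1.8,0.8,138],"turn": [0,0,0],"grip": 0},
  {"dp": [-1.8,0.8,146],"turn": [0,0,0],"grip": 0},
  {"dp": [-1.8,0.8,149],"turn": [0,0,0],"grip": 0},
  {"dp": [-1.8,0.8,150],"turn": [0,0,0],"grip": 0},
  {"dp": [-1.8,0.8,150],"turn": [0,0,0],"grip": 0},
])

```text
time_s: 37.55
position: [0.6229, -0.3138, 0.0489]
tcp_rot: [[0.086, 0.996, 0.002], [0.996, -0.086, -0.001], [-0.001, 0.002, -1.0]]
force: [-0.8, -0.6, -0.7]
opening: 0.273
```

```bash
python3 - <<'E'
from h import *
to((622.2,-311.5,46.5,85.1))
E
```

```text
t 37.55 p [ 622.9 -313.8   48.9] yaw 85.06 tilt [ 0.0016 -0.0011] F [-0.8 -0.6 -0.7] op 0.273 j [-36.  48.  78.  -0.  54. -31.]
(622.2, -311.5, 46.5, 85.1) dp [ 2.2 -0.9  2.4] turn [ 0.1   0.06 -0.04]
```

Emit:
jog_arm([
  {"dp": [1,-0.9,1.5],"turn": [0,0,0],"grip": 0},
  {"dp": [1.8,-0.9,3],"turn": [0,0,0],"grip": 0},
  {"dp": [1.8,-0.9,3],"turn": [0,0,0],"grip": 0},
  {"dp": [1.8,-0.9,3],"turn": [0,0,0],"grip": 0.4},
  {"dp": [1.8,-0.9,3],"turn": [0,0,0],"grip": 0.4},
  {"dp": [1.8,-0.9,3],"turn": [0,0,0],"grip": 0.4},
  {"dp": [1.8,-0.9,3],"turn": [0,0,0],"grip": 0.4},
  {"dp": [1.8,-0.9,-8],"turn": [0,0,0],"grip": 0.4},
  {"dp": [1.8,-0.9,-35],"turn": [0,0,0],"grip": 0.4},
  {"dp": [1.8,-0.9,-75],"turn": [0,0,0],"grip": 0.5},
])

```text
time_s: 38.55
position: [0.6199, -0.3104, 0.1216]
tcp_rot: [[0.086, 0.996, -0.005], [0.996, -0.086, 0.003], [0.003, -0.005, -1.0]]
force: [1.2, -0.1, -0.4]
opening: 0.433
```

Emit:
jog_arm([
  {"dp": [0,0,-35],"turn": [0,0,0],"grip": 0.6},
  {"dp": [0,0,-70],"turn": [0,0,0],"grip": 0.6},
  {"dp": [0,0,-70],"turn": [0,0,0],"grip": 0.6},
])

```text
time_s: 38.85
position: [0.6248, -0.3137, 0.2005]
tcp_rot: [[0.086, 0.996, 0.011], [0.996, -0.086, -0.008], [-0.007, 0.012, -1.0]]
force: [1.7, -1.0, 0.0]
opening: 0.586
```

```bash
python3 - <<'E'
from h import *
to((556.4,-123.8,190,75))
E
```

```text
t 38.85 p [ 624.8 -313.7  200.5] yaw 85.07 tilt [ 0.0111 -0.0078] F [ 1.7 -1.   0. ] op 0.586 j [-36.  38.  73.   0.  69. -31.]
(556.4, -123.8, 190, 75) dp [183.4 -84.6   8.2] turn [ 0.7   0.33 10.07]
```

Emit:
jog_arm([
  {"dp": [12,-6,0],"turn": [0,0,0.5],"grip": 0.6},
  {"dp": [40,-18,0],"turn": [0,0,2],"grip": 0.6},
  {"dp": [75,-35,0],"turn": [0,0,4],"grip": 0.6},
  {"dp": [110,-51,0],"turn": [0,0,6],"grip": 0.6},
  {"dp": [145,-67,0],"turn": [0,0,8],"grip": 0.6},
  {"dp": [172,-79,0],"turn": [0,0,10],"grip": 0.6},
  {"dp": [184,-85,0],"turn": [0,0,10],"grip": 0.6},
  {"dp": [184,-85,0],"turn": [0,0,10],"grip": 0.6},
  {"dp": [184,-85,0],"turn": [0,0,10],"grip": 0.6},
  {"dp": [184,-85,0],"turn": [0,0,10],"grip": 0.6},
])

```text
time_s: 39.85
position: [0.5535, -0.1223, 0.1927]
tcp_rot: [[0.259, 0.966, 0.001], [0.966, -0.259, -0.001], [-0.001, 0.001, -1.0]]
force: [0.9, -0.2, -0.4]
opening: 0.601
```

```bash
python3 - <<'E'
from h import *
I=info('wrist')
a,d=vision.capture('wrist'); save(a,'w15'); d=cv2.medianBlur(d,3); C=cloud('wrist',d,I); Z=C[...,2]
n,l,s,c=cv2.connectedComponentsWithStats(((Z>.08)&(Z<.092)).astype(np.uint8),connectivity=4)
for k in range(1,n):
    if s[k,4]>200: print(c[k]);rrect(C,l==k,'pot cart')
to((556.3,-123.7,68,75))
E
```

```text
[320.62297872 239.1012766 ]
pot cart 1175 [ 555.5 -124.2] [24.3 23.7] 75.3 cen [ 555.8 -123.6] z 0.0868
t 39.9 p [ 553.4 -122.4  192.7] yaw 74.99 tilt [ 0.0007 -0.0006] F [-0.1  0.4 -1. ] op 0.597 j [-24.  29.  93.  -0.  58.  -9.]
(556.3, -123.7, 68, 75) dp [ -0.5   3.1 124.7] turn [ 0.05  0.02 -0.01]
```

View pics/w15.png

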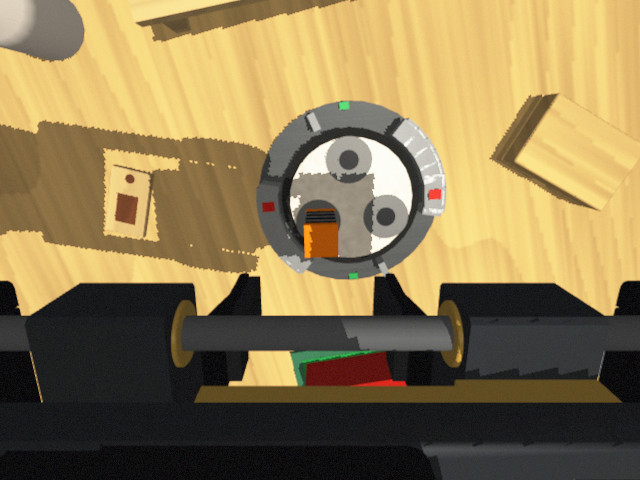

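Target about (555.9, −124.0): shift tool y by 2.8, x by −0.8.

Emit:
jog_arm([
  {"dp": [-0.8,2.8,25],"turn": [0,0,0],"grip": 0.6},
  {"dp": [-0.8,2.8,50],"turn": [0,0,0],"grip": 0.6},
  {"dp": [-0.8,2.8,78],"turn": [0,0,0],"grip": 0.6},
  {"dp": [-0.8,2.8,102],"turn": [0,0,0],"grip": 0.6},
  {"dp": [-0.8,2.8,118],"turn": [0,0,0],"grip": 0.6},
  {"dp": [-0.8,2.8,124.5],"turn": [0,0,0],"grip": 0.6},
  {"dp": [-0.8,2.8,124.5],"turn": [0,0,0],"grip": 0.6},
  {"dp": [-0.8,2.8,124.5],"turn": [0,0,0],"grip": 0.6},
])

```text
time_s: 40.7
position: [0.5558, -0.1231, 0.0689]
tcp_rot: [[0.258, 0.966, 0.001], [0.966, -0.258, -0.001], [-0.0, 0.001, -1.0]]
force: [0.1, 1.3, 0.5]
opening: 0.599
```

```bash
python3 - <<'E'
from h import *
to((555.9,-124,68,75))
E
```

```text
t 40.7 p [ 555.8 -123.1   68.9] yaw 75.03 tilt [ 0.0013 -0.0006] F [0.1 1.3 0.5] op 0.599 j [-24.  40.  97.  -0.  43.  -9.]
(555.9, -124, 68, 75) dp [-0.9  0.3  0.9] turn [0.08 0.01 0.03]
```

Emit:
jog_arm([
  {"dp": [-0.5,0.3,0.5],"turn": [0,0,0],"grip": 0},
  {"dp": [-0.5,0.3,0.5],"turn": [0,0,0],"grip": 0},
  {"dp": [-0.5,0.3,0.5],"turn": [0,0,0],"grip": 0},
  {"dp": [-0.5,0.3,0.5],"turn": [0,0,0],"grip": 0},
  {"dp": [-0.5,0.3,0.5],"turn": [0,0,0],"grip": 0},
  {"dp": [-0.5,0.3,0.5],"turn": [0,0,0],"grip": 0},
  {"dp": [-0.5,0.3,0.5],"turn": [0,0,0],"grip": 0},
  {"dp": [-0.5,0.3,0.5],"turn": [0,0,0],"grip": 0},
])

```text
time_s: 41.5
position: [0.5555, -0.1229, 0.0681]
tcp_rot: [[0.258, 0.966, 0.0], [0.966, -0.258, -0.0], [-0.0, 0.0, -1.0]]
force: [-1.3, 0.9, 3.3]
opening: 0.271
```

Emit:
jog_arm([
  {"dp": [0,0,-10],"turn": [0,0,0],"grip": 0},
  {"dp": [0,0,-30],"turn": [0,0,0],"grip": 0},
  {"dp": [0,0,-60],"turn": [0,0,0],"grip": 0},
  {"dp": [0,0,-90],"turn": [0,0,0],"grip": 0},
  {"dp": [0,0,-115],"turn": [0,0,0],"grip": 0},
  {"dp": [0,0,-130],"turn": [0,0,0],"grip": 0},
  {"dp": [0,0,-130],"turn": [0,0,0],"grip": 0},
])

```text
time_s: 42.2
position: [0.5567, -0.1234, 0.2006]
tcp_rot: [[0.258, 0.966, 0.005], [0.966, -0.258, -0.002], [-0.001, 0.006, -1.0]]
force: [0.1, -0.4, -0.7]
opening: 0.274
```

```bash
python3 - <<'E'
from h import *
a,d=vision.capture('top'); save(a,'top16'); d=cv2.medianBlur(d,3); C=cloud('top',d); Z=C[...,2]
def box(v0,v1,u0,u1):
    m=np.zeros((480,640),bool); m[v0:v1,u0:u1]=1; return m
rrect(C,box(180,285,425,505)&(Z>.085)&(Z<.1),'boardtop'); rrect(C,box(180,285,425,505)&(Z>.043)&(Z<.053),'rim')
n,l,s,c=cv2.connectedComponentsWithStats((box(180,285,425,505)&(Z>.056)&(Z<.07)).astype(np.uint8),connectivity=4)
for k in range(1,n):
    if s[k,4]>30: rrect(C,l==k,'cart in caddy')
to((546.4,-305,200,85.1))
E
```

```text
boardtop 250 [ 582.1 -343.2] [13.4 89.9] 85.5 cen [ 581.4 -342. ] z 0.0927
rim 589 [ 582.1 -342.7] [132.4 171.8] 84.6 cen [ 569.2 -360.4] z 0.0474
cart in caddy 218 [ 582.2 -342.4] [ 12.8 158.5] 85.3 cen [ 576.4 -340.5] z 0.0588
cart in caddy 117 [ 623.  -311.6] [26.5 24.9] 83.7 cen [ 621.8 -311.8] z 0.0642
cart in caddy 128 [ 579.6 -379.5] [25.4 23.2] 87.2 cen [ 579.2 -378.8] z 0.0643
t 42.25 p [ 555.7 -123.1  199. ] yaw 75.06 tilt [ 0.0023 -0.001 ] F [-0.1  0.3 -0.5] op 0.273 j [-24.  28.  92.  -0.  59.  -9.]
(546.4, -305, 200, 85.1) dp [-178.2   37.9   -0.9] turn [  0.14   0.03 -10.04]
```

View pics/top16.png

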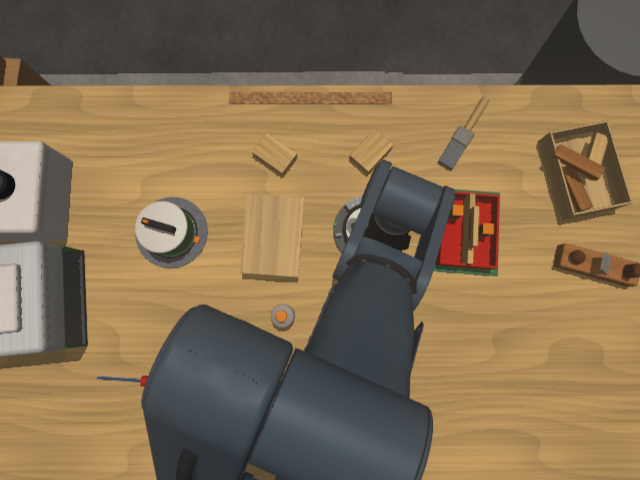

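Both cartridges stand in the caddy, tops at 64 mm as expected, and the caddy has not moved. Carry the last one to spot C.

Emit:
jog_arm([
  {"dp": [-12,2.5,0],"turn": [0,0,-0.5],"grip": 0},
  {"dp": [-40,8.5,0],"turn": [0,0,-2],"grip": 0},
  {"dp": [-75,16,0],"turn": [0,0,-4],"grip": 0},
  {"dp": [-110,23,0],"turn": [0,0,-6],"grip": 0},
  {"dp": [-145,31,0],"turn": [0,0,-8],"grip": 0},
  {"dp": [-168,36,0],"turn": [0,0,-10],"grip": 0},
  {"dp": [-178,38,0],"turn": [0,0,-10],"grip": 0},
  {"dp": [-178,38,0],"turn": [0,0,-10],"grip": 0},
  {"dp": [-178,38,0],"turn": [0,0,-10],"grip": 0},
  {"dp": [-178,38,0],"turn": [0,0,-10],"grip": 0},
])

```text
time_s: 43.25
position: [0.5459, -0.303, 0.1975]
tcp_rot: [[0.085, 0.996, -0.001], [0.996, -0.085, 0.001], [0.001, -0.001, -1.0]]
force: [-0.2, 0.6, 0.0]
opening: 0.274
```

Emit:
jog_arm([
  {"dp": [0,0,30],"turn": [0,0,0],"grip": 0},
  {"dp": [0,0,60],"turn": [0,0,0],"grip": 0},
  {"dp": [0,0,60],"turn": [0,0,0],"grip": 0},
  {"dp": [0,0,60],"turn": [0,0,0],"grip": 0},
])

```text
time_s: 43.65
position: [0.5462, -0.3035, 0.1379]
tcp_rot: [[0.085, 0.996, -0.001], [0.996, -0.085, 0.001], [0.001, -0.001, -1.0]]
force: [0.3, -0.8, -0.1]
opening: 0.268
```

```bash
python3 - <<'E'
from h import *
I=info('wrist')
a,d=vision.capture('wrist'); save(a,'w17')
to((546.8,-305,46.5,85.1))
E
```

```text
t 43.7 p [ 547.  -304.4  139. ] yaw 85.12 tilt [ 0.0012 -0.0009] F [ 0.1  0.  -0.4] op 0.273 j [-39.  37.  87.   0.  56. -34.]
(546.8, -305, 46.5, 85.1) dp [-0.6 -0.2 92.5] turn [0.08 0.05 0.02]
```

View pics/w17.png

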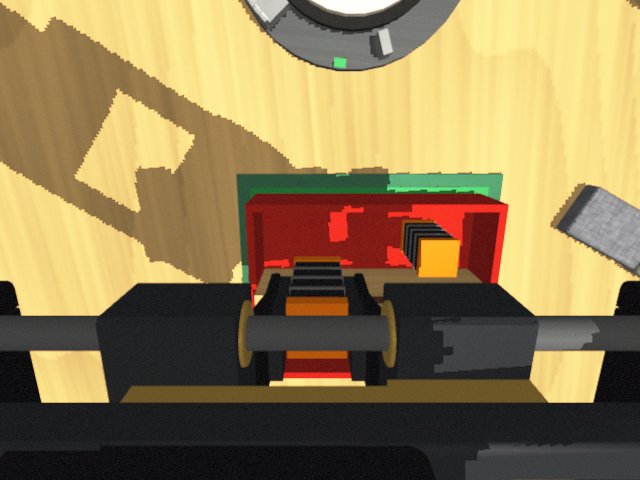

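Emit:
jog_arm([
  {"dp": [-0.3,0,20],"turn": [0,0,0],"grip": 0},
  {"dp": [-0.3,0,42],"turn": [0,0,0],"grip": 0},
  {"dp": [-0.3,0,64],"turn": [0,0,0],"grip": 0},
  {"dp": [-0.3,0,80],"turn": [0,0,0],"grip": 0},
  {"dp": [-0.3,0,88],"turn": [0,0,0],"grip": 0},
  {"dp": [-0.3,0,91],"turn": [0,0,0],"grip": 0},
  {"dp": [-0.3,0,92],"turn": [0,0,0],"grip": 0},
  {"dp": [-0.3,0,92],"turn": [0,0,0],"grip": 0},
])

```text
time_s: 44.5
position: [0.5467, -0.3054, 0.0466]
tcp_rot: [[0.086, 0.996, 0.001], [0.996, -0.086, -0.001], [-0.001, 0.001, -1.0]]
force: [0.2, -0.1, 0.1]
opening: 0.273
```

```bash
python3 - <<'E'
from h import *
to((546.8,-305,46.5,85.1))
E
```

```text
t 44.5 p [ 546.7 -305.4   46.6] yaw 85.06 tilt [ 0.0012 -0.001 ] F [ 0.2 -0.1  0.1] op 0.273 j [-39.  44.  89.   0.  46. -34.]
(546.8, -305, 46.5, 85.1) dp [0.4 0.1 0.1] turn [ 0.08  0.05 -0.04]
```

Emit:
jog_arm([
  {"dp": [0,0,0.8],"turn": [0,0,0],"grip": 0},
  {"dp": [0,0,0.8],"turn": [0,0,0],"grip": 0},
  {"dp": [0,0,0.8],"turn": [0,0,0],"grip": 0.4},
  {"dp": [0,0,0.8],"turn": [0,0,0],"grip": 0.4},
  {"dp": [0,0,0.8],"turn": [0,0,0],"grip": 0.4},
  {"dp": [0,0,0.8],"turn": [0,0,0],"grip": 0.4},
  {"dp": [0,0,-10],"turn": [0,0,0],"grip": 0.4},
  {"dp": [0,0,-40],"turn": [0,0,0],"grip": 0.4},
  {"dp": [0,0,-80],"turn": [0,0,0],"grip": 0.5},
  {"dp": [0,0,-120],"turn": [0,0,0],"grip": 0.6},
])

```text
time_s: 45.5
position: [0.5458, -0.3047, 0.1673]
tcp_rot: [[0.086, 0.996, -0.001], [0.996, -0.086, 0.001], [0.001, -0.001, -1.0]]
force: [0.6, 0.3, 0.4]
opening: 0.504
```

```bash
python3 - <<'E'
from h import *
to((400,0,250,85.1))
E
```

```text
t 45.5 p [ 545.8 -304.7  167.3] yaw 85.06 tilt [-0.0008  0.0007] F [0.6 0.3 0.4] op 0.504 j [-39.  35.  86.   0.  60. -34.]
(400, 0, 250, 85.1) dp [ 291.1 -171.5  -82.4] turn [-0.05 -0.03 -0.04]
```

Emit:
jog_arm([
  {"dp": [0,0,-30],"turn": [0,0,0],"grip": 0.6},
  {"dp": [20,-1,-60],"turn": [0,0,0],"grip": 0.6},
  {"dp": [60,-3,-83],"turn": [0,0,0],"grip": 0.6},
  {"dp": [100,-5,-83],"turn": [0,0,0],"grip": 0.6},
  {"dp": [140,-7,-83],"turn": [0,0,0],"grip": 0.6},
  {"dp": [180,-9,-83],"turn": [0,0,0],"grip": 0.6},
  {"dp": [220,-11,-83],"turn": [0,0,0],"grip": 0.6},
  {"dp": [260,-13,-83],"turn": [0,0,0],"grip": 0.6},
  {"dp": [285,-15,-83],"turn": [0,0,0],"grip": 0.6},
  {"dp": [300,-16,-83],"turn": [0,0,0],"grip": 0.6},
])

```text
time_s: 46.5
position: [0.5556, -0.0025, 0.2496]
tcp_rot: [[0.084, 0.996, 0.0], [0.996, -0.084, 0.0], [0.0, 0.0, -1.0]]
force: [0.4, -0.5, -0.0]
opening: 0.597
```

Emit:
jog_arm([
  {"dp": [0,0,0],"turn": [0,0,0],"grip": 0.6},
  {"dp": [0,0,0],"turn": [0,0,0],"grip": 0.6},
  {"dp": [0,0,0],"turn": [0,0,0],"grip": 0.6},
])

```text
time_s: 46.8
position: [0.5563, -0.0061, 0.249]
tcp_rot: [[0.088, 0.996, 0.0], [0.996, -0.088, -0.001], [-0.001, 0.0, -1.0]]
force: [0.8, -0.8, 0.0]
opening: 0.596
```

```bash
python3 - <<'E'
from h import *
a,d=vision.capture('scene'); save(a,'s18')
a,d=vision.capture('top'); save(a,'top18'); d=cv2.medianBlur(d,3); C=cloud('top',d); Z=C[...,2]
def box(v0,v1,u0,u1):
    m=np.zeros((480,640),bool); m[v0:v1,u0:u1]=1; return m
rrect(C,box(180,285,425,505)&(Z>.085)&(Z<.1),'boardtop'); rrect(C,box(180,285,425,505)&(Z>.043)&(Z<.053),'rim')
n,l,s,c=cv2.connectedComponentsWithStats((box(180,285,425,505)&(Z>.061)&(Z<.07)).astype(np.uint8),connectivity=4)
for k in range(1,n):
    if s[k,4]>30: rrect(C,l==k,'cart in caddy')
r,P=rrect(C,box(190,275,130,215)&(Z>.08)&(Z<.1),'hood')
rrect(C,box(125,180,245,305)&(Z>.02)&(Z<.05),'bl1'); rrect(C,box(120,175,345,400)&(Z>.02)&(Z<.05),'bl2')
rrect(C,box(295,330,330,368)&(Z>.005)&(Z<.015),'tag'); rrect(C,box(295,335,265,300)&(Z>.05)&(Z<.11),'glue')
to((546.8,-305,46.5,85.1))
E
```

```text
boardtop 251 [ 581.9 -343.4] [13.3 89.3] 84.8 cen [ 580.6 -341.9] z 0.0927
rim 764 [ 581.9 -343.1] [131.4 171.2] 84.9 cen [ 578.8 -343. ] z 0.0471
cart in caddy 109 [ 622.1 -312.5] [22.8 25. ] 87.1 cen [ 621.9 -312.3] z 0.0642
cart in caddy 44 [ 569.5 -336.3] [65.8  6.7] 1.2 cen [ 566.4 -336.3] z 0.0637
cart in caddy 120 [ 579.3 -379.5] [24.3 23. ] 88.9 cen [ 579.4 -379.5] z 0.0638
cart in caddy 113 [ 547.1 -306.6] [23.2 24.6] 87.9 cen [ 546.9 -306.1] z 0.0641
hood 1936 [582.2 347.9] [113.7 114.1] 0.5 cen [581.1 346.1] z 0.0916
bl1 921 [767.5 105.4] [92.3 61.5] 53.8 cen [767.4 108. ] z 0.0326
bl2 965 [ 773.1 -124. ] [61.4 93.1] 48.0 cen [ 772.3 -123.4] z 0.0324
tag 252 [388.1 -73.4] [45.8 36.9] 56.1 cen [386.8 -75.4] z 0.0087
glue 0 [0. 0.] [0. 0.] 0.0 cen [nan nan] z nan
t 46.9 p [556.2  -6.1 248.8] yaw 84.96 tilt [ 0.     -0.0003] F [-0.2 -0.4 -0.2] op 0.597 j [-12.  24.  91.  -0.  65.  -7.]
(546.8, -305, 46.5, 85.1) dp [-298.5   16.9  202.4] turn [ 0.    0.02 -0.14]
  return _methods._mean(a, axis=axis, dtype=dtype,
  ret = um.true_divide(
h.py:30: RuntimeWarning: Mean of empty slice.
  r=cv2.minAreaRect(P.astype(np.float32)); print(name,len(P),np.round(r[0],1),np.round(r[1],1),round(r[2],1),'cen',P.mean(0).round(1),'z',np.median(C[m][:,2]).round(4))
  ret = ret.dtype.type(ret / rcount)
```

View pics/s18.png

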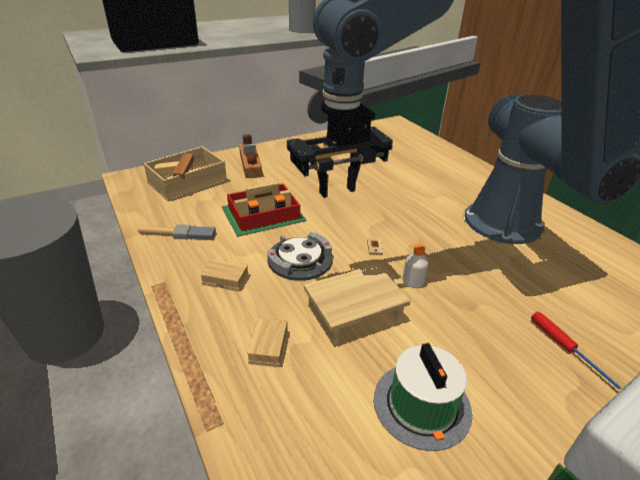

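View pics/top18.png

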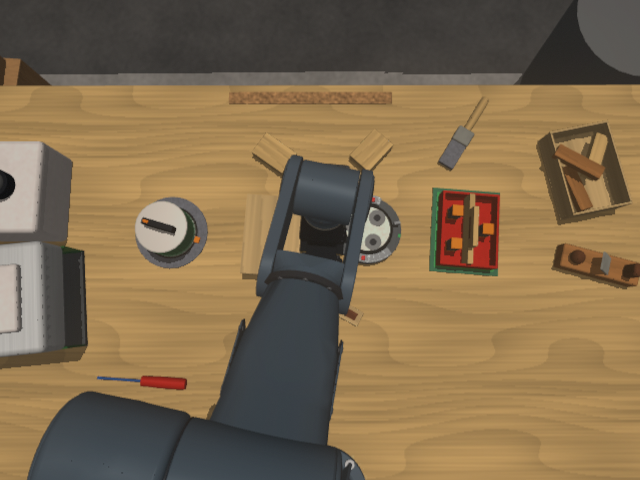

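```bash
python3 -c "
from h import *
print(bot.hand_in())"
```

```text
the job is handed in; nothing more can be done
None
```

I finished the whole job in the order you asked and handed it in at about 47 s of robot time, well inside the 210 s limit. The hand-in gave no verdict.

- **Caddy:** I lifted it by its centre board off the stand and set it on the green mat. Its last measured position was about 1.5 mm from the mat's centre.
- **Hood:** I pressed it down 7 mm and turned it about 84° anticlockwise with almost no torque. It then lifted off freely and now stands upright, within 1 mm of the grey pad's centre.
- **Cartridges:** Only three were there, two in the pot and one on the bench. All three stand upright in the caddy's troughs, two on one side and one on the other. Their tops are at 64 mm, which is right for sitting on the tray floor.

**Last checks:** The pot is empty and the arm is clear of everything. Pressing the hood peaked at about 20 N in the readings, far below the limit. I saw nothing get knocked aside during the run.

In the last overhead view both blocks were where they started. The arm hid the glue bottle and part of the tag, so I could not measure those again. The scene camera showed both still standing in place.

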